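# Load the bonding cassette behind its rusted bolt

## Robot

A 7-joint arm with a two-finger parallel gripper is mounted at the origin on the work surface. World frame = base frame: x ahead of the robot, y to its left, z up, the work surface at z = 0. Lengths are in m, angles in rad, forces in N, time in s.
With the tool pointing down it reaches from about 0.4 to 0.85 m from the base axis. Payload 10.4 kg.
Tool frame: the origin (TCP) lies on the centre line of the jaws, within the pads' length; the fingertips stand r.tip_extent ahead of it and the grasp point (between the pads) lies 8 mm behind it (r.tip_extent is the distance from the TCP to the fingertips, in m); z points along the fingers, y is the direction in which the jaws open and shut (so a half turn about z gives the same grasp; the last joint's range is limited). The gripper opens to 87 mm and grips with 3 to 60 N. Pads are 19 mm wide; open, the fingers measure 117 mm over their backs; the gripper's body (75 mm by 190 mm) begins 51 mm behind the grasp point.
Start: joints at [1.298, 0.332, -0.065, 1.46, 0.022, 1.35, -0.088], TCP at [0.155, -0.606, 0.234] pointing down, gripper open.
Joint ranges: [-2.6, 2.6], [-0.5, 2.12], [-1.47, 1.34], [0.16, 2.42], [-1.27, 4.41], [0.06, 2.06], [-2.6, 2.6]. Speed limits (rad/s): [2.22, 2.22, 2.79, 2.79, 3.14, 3.14, 3.14].

## Interface

Orientations are given as a unit quaternion [x, y, z, w].
In Python, from bench import r gives the robot as it stands.
- The arm moves only by the shell command python3 -m jog 'ROWS' [FORCE]. ROWS is JSON, a list of rows, each a list of 7 numbers: the shift along the tool's x, y, z in cm, then the turn, a rotation vector about the tool's x, y, z in rad, then the opening, from -1 (shut) to 1 (fully open). In form: [[tx, ty, tz, wx, wy, wz, jaw], ...]. A call has 1 to 20 rows; each row shifts and turns the commanded pose from where the row before left it, along the tool's axes as they then stand; what a row does not reach is not made up. A row lasts 1/8 s, in which the tool goes at most 62.5 mm and 10.7 degrees, less where a joint would pass 70% of its speed; a pose out of reach is approached as far as the arm can. A call with a gripper value outside its range is refused whole. The fingers move at their own pace and stop on an object; FORCE is the grip in N (left out, the last holds). Time passes only in rows, so rows that do not move let the fingers close. It gives the time, the measured TCP pose, the force and the opening at its end, in the units of the state.
- r.read_state(): the state, without advancing time (a new reading comes with each control period).
- r.camera(name): name is "side" or "top"; returns a dict with "frame" (480x640x3 uint8, red, green, blue), "fx", "fy", "cx", "cy" (pixels), "k1" (the pictures are not rectified: a ray, as slopes to the right and down, at radius r is drawn at 1 + k1 r^2 times it, then the intrinsics apply), "camera_from_world" (4x4, takes a point from world to camera coordinates). Camera axes: x right, y down, z forward; pixel columns grow to the right and rows downward; lengths in m; the calibration is good to about 2 mm. A picture is of the moment at which its call begins. There is no depth.
- r.close_job(): hands the job in, once; it reports no verdict.
Trained networks look in a picture, given as the dict that the camera call returned (one of the last four; its "shot" number tells which), for a name from the list of things; names that differ only in an ending like _2 or _b are one class to them, and where a whole thing is asked for, a point or a joint stands for the part that bears it (a point fixed in the world has none). Each returns a list of dicts, best first, with "score" (0 to 1); they miss things now and then, are a little off and sometimes report something else, mostly with a low value. They report only what shows in the picture. A call takes as long as a camera call.
- r.search_frame(picture, thing): "rect" ([left, top, right, bottom] in pixels, round what is visible of it).
The state is a dict: "time": time; "joint_positions": joint angles; "joint_vel": joint speeds; "joint_torque": joint torques, N m; "ee_pos": TCP position; "eef_rot": TCP orientation; "ft_force": force on the tool from outside, world axes, zero at the start; "torque": the same for the moment, N m; "width": finger opening in m.
Only numpy, scipy, OpenCV 4.12 (cv2) and the standard library are available. Lean on these libraries where they do the work, as an engineer would, in place of code of your own. Each camera call takes 0.05 s, during which the arm holds its last target.

## Task

Load the bonding cassette: its slide bolt has rusted in, so work it with short back-and-forth strokes until it runs, draw it and swing the lid right open. Lay every grey brake pad segment on the cart flat on the cassette floor, rivet side up and none on top of another, close the lid and shoot the bolt fully home. Only then wind the ratchet tensioner clockwise until the pawl holds the yellow tooth, no further, and leave everything else on the cart where it lies.

Things in the scene. Friction and masses are not known exactly. Their poses are not given: they have to be found in the camera images.
- cassette: green steel bonding cassette fixed to the cart: open box 190 (x) x 200 (y) x 45 mm high, walls 4 mm. Origin: centre of its underside, z up, x to the hinge (away from the robot), y to the robot's left; turned up to 0.2 rad. A 30 mm shelf on its front (-x) carries the slide bolt; on its right the tensioner block, 110 x 98 x 30 mm, centred at x 0, y -150 mm
- bay_floor (a point): centre of the cassette's inner floor, 5 mm above the cart, axes as the cassette's; the clear floor is 182 (x) x 192 mm (y)
- lid (a joint): lid angle (rad): 0 shut, 2.0 open. A 4 mm plate over the whole box, hinged along its rear top edge; the front edge swings up and back. The stiff hinge stays where it is left and takes 4 to 5 N at the knob. A tongue 20 mm wide on its front edge (y -45 to -25 mm) lies under the bolt rod, so the lid lifts only when the bolt is drawn 40 mm or more
- lid_hinge (a point): point on the lid's hinge axis (parallel to the cassette's y), at cassette x 95, y 0, z 45.5 mm; fixed to the cassette
- lid_knob (a point): grip point of the black lid knob, a cylinder 26 mm across, 45 mm tall, standing on the lid; on its axis, 15 mm below its end, 30 mm above the plate. Lid shut: cassette x -75, y -35, z 79.5 mm (170 mm in front of the hinge axis, 34 mm above it). It turns with the lid: with the lid upright the knob points away from the robot
- bolt (a joint): bolt travel (m), drawn towards the cassette's +y: 0 fully home, 0.055 fully drawn. Starts about 10 mm out, seized: it binds hard after a short pull and force does not help. Pull till it binds, push back fully home, pull again: each time it comes about 2.5 mm farther (from about 18 to 26 mm); on the 4th or 5th pull it runs, and stays free. Moving it takes 5 to 12 N
- bolt_knob (a point): grip point of the rusty upright bolt knob, a cylinder 16 mm across rising 50 mm above the rod; on its axis, 15 mm below its top, 95 mm above the cart. Bolt home: cassette x -107, y 30 mm. Channel and staples round the rod reach up to 71 mm above the cart
- tension (a joint): ratchet wheel angle (rad), growing clockwise from above. A spring (0.1 to 0.25 N m) turns it back onto the brass pawl, which holds it at 0.03, 0.45 (first tooth), 0.87, 1.29 (third: yellow tooth at the pawl), 1.71. Starts at 0.03 or 0.45, settling in the first half second. To catch a tooth turn 0.06 to 0.25 past its angle and let go; overrun cannot be undone
- tension_grip (a point): grip point of the black bar on the ratchet wheel: on the wheel's upright axis (cassette x -5, y -152 mm), 66 mm above the cart, 14 mm below the bar's top. Bar 52 mm long, 14 mm wide, 38 mm tall, along the cassette's x axis at joint value 0; turns with the wheel. Wheel and pawl lie below 44 mm
- pad1_mid (a point): grey cast brake pad segment, slightly curved in plan, 83 mm long (its x) x 38 mm wide (its y) x 18 mm thick, 0.24 kg, lying flat with the copper rivets up, z up; the point is at its centre, 9 mm above its underside. Grasp it across its width at the middle. May be absent (two to four are present)
- pad2_mid (a point): grey cast brake pad segment, slightly curved in plan, 83 mm long (its x) x 38 mm wide (its y) x 18 mm thick, 0.24 kg, lying flat with the copper rivets up, z up; the point is at its centre, 9 mm above its underside. Grasp it across its width at the middle. May be absent (two to four are present)
- pad3_mid (a point): grey cast brake pad segment, slightly curved in plan, 83 mm long (its x) x 38 mm wide (its y) x 18 mm thick, 0.24 kg, lying flat with the copper rivets up, z up; the point is at its centre, 9 mm above its underside. Grasp it across its width at the middle. May be absent (two to four are present)
- pad4_mid (a point): grey cast brake pad segment, slightly curved in plan, 83 mm long (its x) x 38 mm wide (its y) x 18 mm thick, 0.24 kg, lying flat with the copper rivets up, z up; the point is at its centre, 9 mm above its underside. Grasp it across its width at the middle. May be absent (two to four are present)
- mallet: orange polymer mallet with a wooden handle, 310 mm long, lying at the back of the cart; bystander; origin on its underside
- dowel: steel dowel pin, 14 mm by 60 mm, lying near the robot on its right; bystander; origin on its underside
- shim_a: aluminium shim 70 x 34 x 5 mm, near the robot on its left; bystander; origin on its underside
- shim_b: aluminium shim 70 x 34 x 5 mm, rear left; bystander; origin on its underside
- tin: closed grey tin, 80 mm across and 110 mm tall, on the left; bystander; origin on its underside
- wrench: steel ring spanner, 200 mm, rear right; bystander; origin on its underside
- brush: flat brush, 200 mm, on the right; bystander; origin on its underside

How it is judged:
By the outcome, as a careful person would: the job done as asked, in the order asked, and still so for the second after the job is handed in, with the robot touching nothing.
Of pad1, pad2, pad3, pad4 only 2 to 4 are there at a start; the rules pass over those that are not, and their reading is None.
At some moment in a run one of pad1, pad2, pad3, pad4 may be knocked a few centimetres aside while the robot is not near it.
Once in a run the grip may slacken for a moment while it holds something.
It also fails if it takes over 210 s, if anything falls off the work surface, if the arm or the gripper's body presses on something with over 40 N, if the wrist force passes 120 N, or if a joint passes its speed limit or range.

## Working session

There is one attempt and no reset: what is moved stays moved. The work goes in short steps, Python scripts to look and compute and a shell command to move; the robot and the scene stay as the last step left them, time stands still between calls to the robot, and variables do not carry over. Pictures are saved under pics/ and viewed, and the job is handed in when it is done.

```bash
ls; mkdir -p pics; python3 - <<'E'
from bench import r
import cv2,numpy as np
print(r.tip_extent)
s=r.read_state()
for k,v in s.items(): print(k,np.round(v,4))
for n in("side","top"):
    c=r.camera(n); cv2.imwrite(f"pics/{n}0.png",c["frame"][:,:,::-1])
    print(n,[c[k] for k in("fx","fy","cx","cy","k1","shot")]); print(np.round(c["camera_from_world"],4).tolist())
E
```

```text
pics
0.011
time 0.0
joint_positions [ 1.2984  0.3328 -0.0647  1.461   0.0216  1.3499 -0.0885]
joint_vel [ 0.0005 -0.0001 -0.0002  0.0013  0.0003 -0.0024 -0.0008]
joint_torque [ 1.2000e-03 -6.2326e+01  2.5200e-02 -3.8989e+01 -6.1400e-02  3.9700e-02
  2.0000e-04]
ee_pos [ 0.1544 -0.6052  0.2328]
eef_rot [ 9.922e-01  1.246e-01 -1.000e-04 -7.000e-04]
ft_force [ 1.0884  0.3039 -0.2907]
torque [ 0.0161 -0.005  -0.0357]
width 0.087
side [438.29250494972047, 438.29250494972047, 316.1604549411878, 235.97523439387112, -0.025475697334712586, 1]
[[-0.9209, -0.3893, -0.0216, 0.5162], [-0.2252, 0.5764, -0.7855, 0.1849], [0.3182, -0.7185, -0.6185, 0.9792], [0.0, 0.0, 0.0, 1.0]]
top [540.7205148998897, 540.7205148998897, 317.7468162462616, 233.2151470949967, -0.03573152953731946, 2]
[[0.0155, -0.9999, -0.0028, -0.0014], [-0.9936, -0.0151, -0.1117, 0.56], [0.1117, 0.0045, -0.9937, 1.4419], [0.0, 0.0, 0.0, 1.0]]
```

View pics/side0.png

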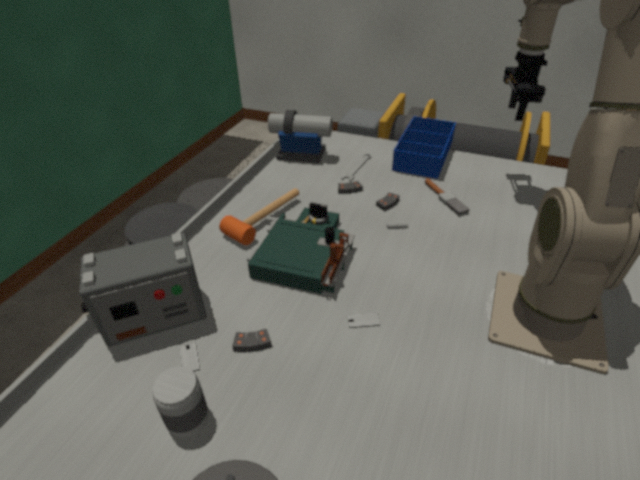

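View pics/top0.png

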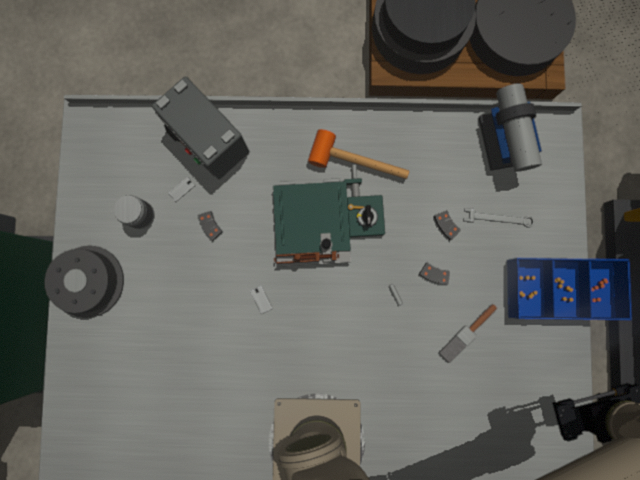

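```bash
cat > h.py <<'E'
from bench import r
import cv2,numpy as np
from scipy.spatial.transform import Rotation as R
def proj(c,P):
    P=np.atleast_2d(P); T=np.array(c["camera_from_world"]); q=P@T[:3,:3].T+T[:3,3]
    s=q[:,:2]/q[:,2:]; r2=(s**2).sum(1,keepdims=True); s=s*(1+c["k1"]*r2)
    return s*[c["fx"],c["fy"]]+[c["cx"],c["cy"]]
def back(c,uv,z):
    uv=np.atleast_2d(uv).astype(float); d=(uv-[c["cx"],c["cy"]])/[c["fx"],c["fy"]]; s=d.copy()
    for _ in range(20): s=d/(1+c["k1"]*(s**2).sum(1,keepdims=True))
    T=np.array(c["camera_from_world"]); Rm=T[:3,:3]; o=-Rm.T@T[:3,3]
    D=np.c_[s,np.ones(len(s))]@Rm
    return o+D*((z-o[2])/D[:,2:])
def crop(c,rect,k,name,pts=None):
    l,t,rr,b=rect; im=cv2.resize(c["frame"][t:b,l:rr,::-1],None,fx=k,fy=k,interpolation=cv2.INTER_CUBIC)
    if pts is not None:
        for p in pts:
            cv2.circle(im,(int((p[0]-l+.5)*k),int((p[1]-t+.5)*k)),2,(0,255,255),-1)
    cv2.imwrite("pics/"+name+".png",im)
def cw(cas,P):  # cas=(x,y,yaw) cassette->world
    P=np.atleast_2d(P).astype(float); return np.c_[P[:,:2]@np.array([[np.cos(cas[2]),np.sin(cas[2])],[-np.sin(cas[2]),np.cos(cas[2])]])+cas[:2],P[:,2]]
def st():
    s=r.read_state(); m=R.from_quat(s["eef_rot"]).as_matrix()
    print("t",round(s["time"],2),"p",np.round(s["ee_pos"],4),"z",np.round(m[:,2],3),"yaw_y",round(float(np.arctan2(m[1,1],m[0,1])),4),"F",np.round(s["ft_force"],1),"w",round(s["width"],4),"q",np.round(s["joint_positions"],2))
    return s
E
python3 - <<'E'
from h import *
t=r.camera("top"); s=r.camera("side")
crop(t,(250,160,400,280),5,"t1"); crop(s,(240,190,370,300),6,"s1")
for n in ["pad1_mid","cassette","bolt_knob","lid_knob","tension_grip"]:
    for c,nm in((t,"top"),(s,"side")):
        for d in r.search_frame(c,n)[:6]: print(n,nm,np.round(d["rect"],1),round(d["score"],2))
E
```

```text
pad1_mid top [196.  211.2 223.  239.7] 0.59
pad1_mid side [233.3 329.8 269.9 351.8] 0.57
cassette top [273.5 166.6 386.5 266.9] 0.85
cassette top [358.5 204.7 378.2 228.4] 0.4
cassette top [417.1 267.  448.5 285.5] 0.22
cassette side [247.  202.8 349.3 290.1] 0.94
bolt_knob top [113.3 194.9 154.  228.1] 0.72
bolt_knob top [294.  252.6 332.2 261.8] 0.59
bolt_knob side [330.6 238.4 342.6 264. ] 0.62
bolt_knob side [250.2 204.2 358.7 292.9] 0.54
lid_knob top [273.1 183.  351.9 261.7] 0.7
lid_knob top [272.4 165.  386.  268.2] 0.51
lid_knob side [248.8 217.3 348.7 276.8] 0.59
tension_grip top [358.3 206.4 377.9 229.3] 0.54
tension_grip top [465.5 205.3 533.9 228.7] 0.27
tension_grip side [309.6 203.1 330.4 222.3] 0.86
tension_grip side [150.6 367.1 206.2 437.9] 0.28
```

View pics/t1.png

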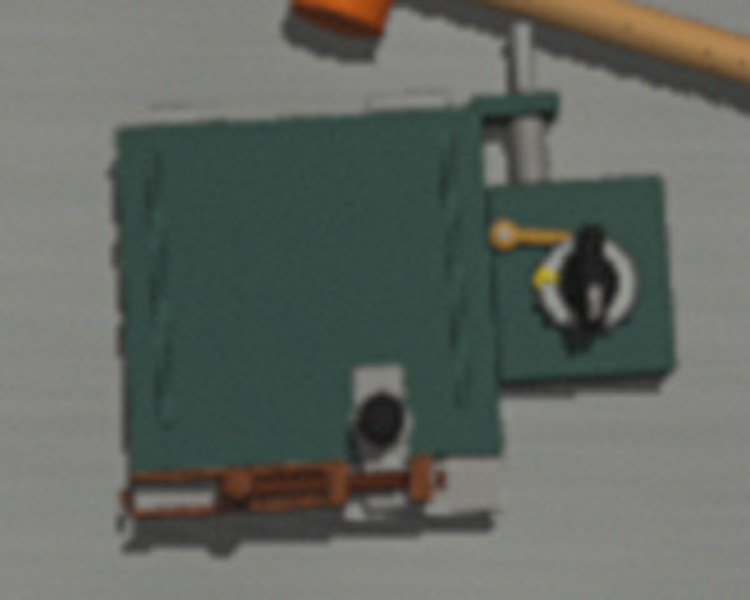

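View pics/s1.png

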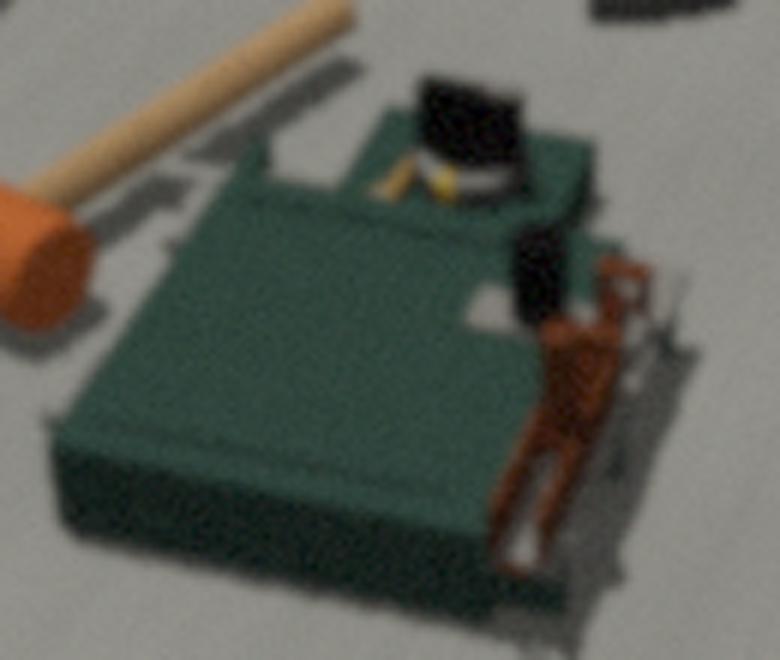

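```bash
cat > fit.py <<'E'
from h import *
from scipy.optimize import least_squares
t=r.camera("top"); s=r.camera("side")
T=lambda u,v:(250+u/5-.5,160+v/5-.5); S=lambda u,v:(240+u/6-.5,190+v/6-.5)
# lid top corners (cassette)
obs=[(t,T(117,130),(95,100,49)),(t,T(482,108),(95,-100,49)),(t,T(500,453),(-95,-100,49)),(t,T(131,470),(-95,100,49)),
(t,T(662,178),(49+0,-205,30)),(t,T(674,366),(-49,-205,30)),
(t,T(380,418),(-75,-35,94)),
(s,S(55,435),(95,100,49)),(s,S(540,85+150),(-75,-35,94)),(s,S(592,143),(-49,-205,30))]
def f(p,full=False):
    e=[]
    for c,uv,P in obs:
        e.append(proj(c,cw(p,np.array(P)/1000))[0]-uv)
    return np.array(e) if full else np.ravel(e)
o=least_squares(f,[.56,0,0],loss="soft_l1")
print(np.round(o.x,4)); print(np.round(f(o.x,True),2))
E
python3 fit.py
```

```text
[0.6005 0.0266 0.0706]
[[-0.69 -0.53]
 [-0.32 -0.16]
 [ 0.4   0.34]
 [-0.27  1.06]
 [ 2.48  1.62]
 [ 2.57 -0.62]
 [-0.03 -0.31]
 [-2.1   1.8 ]
 [-0.13  1.04]
 [ 0.36 -1.72]]
```

```bash
sed -i 's/(49+0,-205,30)/(55,-199,30)/; s/(-49,-205,30)/(-55,-199,30)/g' fit.py; cat >> fit.py <<'E'
p=o.x
P=[(sx*95,sy*100,z) for sx in(-1,1) for sy in(-1,1) for z in(0,49.5)]+[(sx*55,y,30) for sx in(-1,1) for y in(-101,-199)]
P+=[(-75,-35,94.5),(-107,30,110),(-107,40,110),(-5,-152,80),(-5,-152,44),(21,-152,80),(-31,-152,80)]
W=cw(p,np.array(P)/1000)
crop(t,(250,160,400,280),5,"t2",proj(t,W)); crop(s,(240,190,370,300),6,"s2",proj(s,W))
E
python3 fit.py
```

```text
[0.6008 0.0261 0.0726]
[[-0.55 -0.56]
 [-0.18 -0.33]
 [ 0.68  0.16]
 [ 0.02  1.02]
 [ 0.32 -0.65]
 [ 0.77  1.44]
 [ 0.25 -0.45]
 [-2.04  1.69]
 [-0.16  0.85]
 [ 1.61 -0.4 ]]
```

View pics/t2.png

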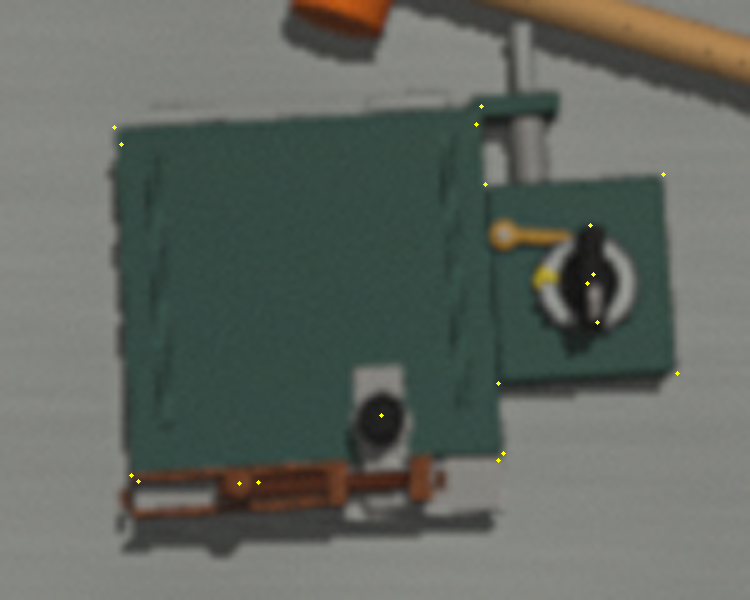

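View pics/s2.png

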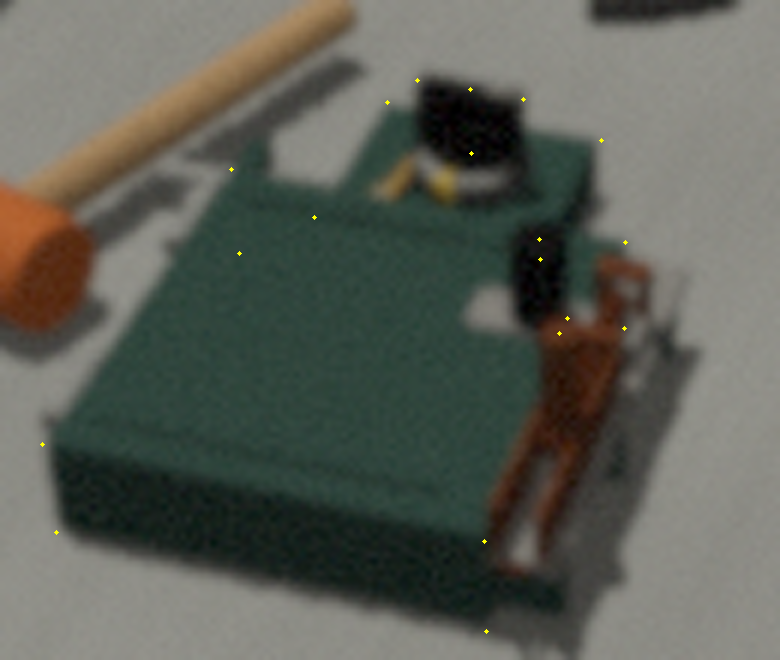

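```bash
cat >> h.py <<'E'
CAS=(0.6008,0.0261,0.0726)
def go(p,psi=None,frm=None,z=None):
    """print tool-axis shift (cm) from current pose to TCP world p, and turn about tool z to x-yaw psi"""
    s=r.read_state(); m=R.from_quat(s["eef_rot"]).as_matrix()
    d=m.T@(np.array(p)-s["ee_pos"])*100
    print("shift cm",np.round(d,2),"dist",round(float(np.linalg.norm(d)),1),end=" ")
    if psi is not None:
        c,q=np.cos(psi),np.sin(psi); M=np.array([[c,q,0],[q,-c,0],[0,0,-1]]).T
        w=R.from_matrix(m.T@M).as_rotvec(); print("turn",np.round(w,3),end="")
    print()
E
python3 - <<'E'
from h import *
b=cw(CAS,[[-.107,.040,.087],[-.107,.030,.087],[-.107,.085,.087],[-.075,-.035,.0715],[.095,0,.0455]]); print(np.round(b,4))
st(); go([*b[0][:2],.17],CAS[2])
t=r.camera("top"); s=r.camera("side")
for d in r.search_frame(s,"pad1_mid"): print(np.round(d["rect"]),d["score"])
crop(t,(190,190,240,250),8,"pA"); crop(t,(400,190,500,290),6,"pB"); crop(t,(460,180,640,330),4,"bin")
E
```

```text
[[ 0.4912  0.0582  0.087 ]
 [ 0.4919  0.0483  0.087 ]
 [ 0.4879  0.1031  0.087 ]
 [ 0.5285 -0.0142  0.0715]
 [ 0.6955  0.033   0.0455]]
t 0.9 p [ 0.1545 -0.6056  0.2336] z [ 0. -0. -1.] yaw_y -1.321 F [-0.5 -0.2  0.1] w 0.087 q [ 1.3   0.33 -0.06  1.46  0.02  1.35 -0.09]
shift cm [ 49.03 -56.     6.36] dist 74.7 turn [ 0.    -0.     0.177]
[230. 329. 271. 349.] 0.64
```

View pics/pA.png

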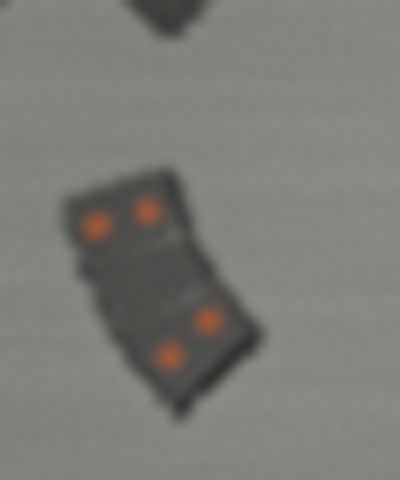

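View pics/pB.png

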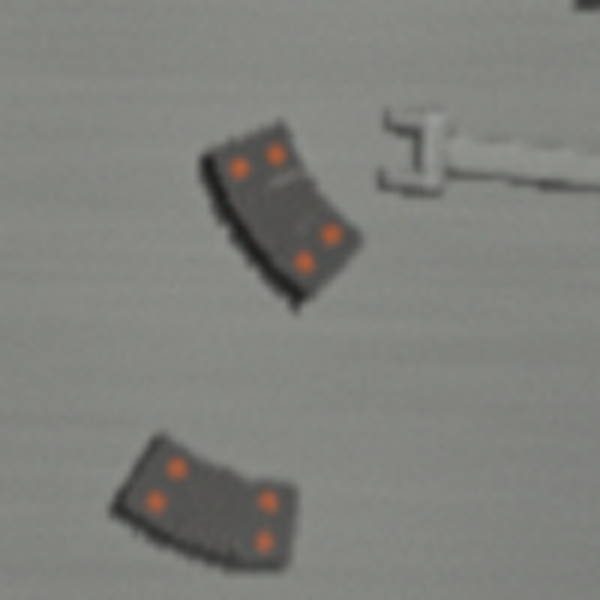

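```bash
python3 -m jog '[[3.5,-4,0,0,0,0,0.3],[3.5,-4,0,0,0,0,0.3],[3.5,-4,0,0,0,0,0.3],[3.5,-4,0,0,0,0,0.3],[3.5,-4,0,0,0,0,0.3],[3.5,-4,0,0,0,0,0.3],[3.5,-4,0,0,0,0,0.3],[3.5,-4,0,0,0,0,0.3],[3.5,-4,0,0,0,0,0.3],[3.5,-4,0,0,0,0,0.3],[3.5,-4,1,0,0,0,0.3],[3.5,-4,1,0,0,0,0.3],[3.5,-4,1,0,0,0,0.3],[3.5,-4,1,0,0,0,0.3],[0,0,1,0,0,0.177,0.3],[0,0,0,0,0,0,0.3]]' 20; python3 - <<'E'
from h import *
st(); b=cw(CAS,[[-.107,.040,.087]])[0]; go(b,CAS[2])
t=r.camera("top");cv2.imwrite("pics/t3.png",t["frame"][:,:,::-1])
E
```

```text
time: 3.05
ee_pos: [0.4905, 0.0584, 0.1829]
eef_rot: [0.999, 0.037, -0.001, -0.0]
ft_force: [-0.2, -1.1, -0.4]
width: 0.0567
t 3.05 p [0.4905 0.0584 0.1829] z [-0.001  0.    -1.   ] yaw_y -1.4963 F [-0.2 -1.1 -0.4] w 0.0567 q [ 0.56  0.16 -0.82  1.83  0.12  1.21 -1.8 ]
shift cm [0.08 0.02 9.59] dist 9.6 turn [-0.     0.001  0.002]
```

View pics/t3.png

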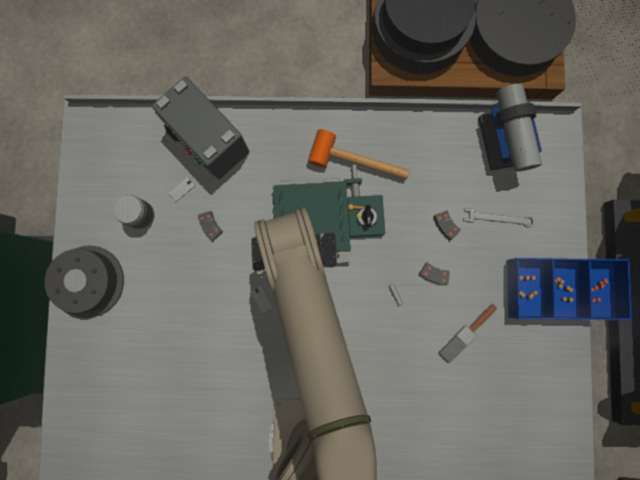

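```bash
python3 -m jog '[[0.08,0,3,0,0,0,0.3],[0,0,2,0,0,0,0.3],[0,0,1.5,0,0,0,0.3],[0,0,1.5,0,0,0,0.3],[0,0,1.5,0,0,0,0.3],[0,0,0,0,0,0,0.3]]'; python3 - <<'E'
from h import *
st(); s=r.camera("side"); crop(s,(260,140,420,300),5,"s3")
E
```

```text
time: 3.85
ee_pos: [0.491, 0.0581, 0.0876]
eef_rot: [0.999, 0.037, -0.001, -0.0]
ft_force: [0.3, -0.8, 0.2]
width: 0.0567
t 3.85 p [0.491  0.0581 0.0876] z [-0.002  0.    -1.   ] yaw_y -1.4975 F [ 0.3 -0.8  0.2] w 0.0567 q [ 0.51  0.28 -0.8   1.93  0.24  1.02 -1.89]
```

View pics/s3.png

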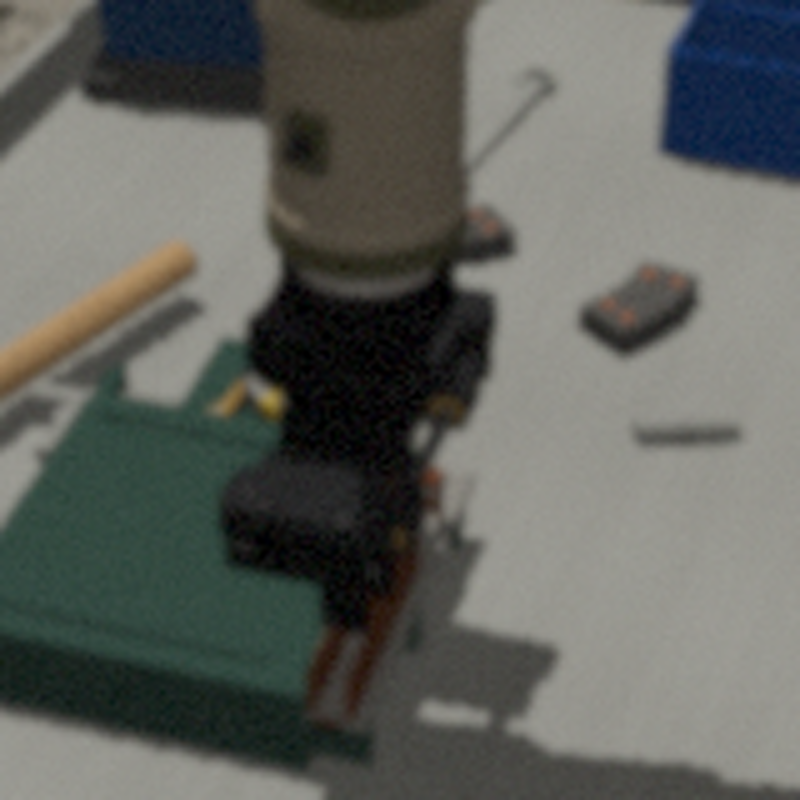

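Side view shows the fingers straddling the bolt knob over the rusty channel (around 370,560 in the crop). Close on it.

```bash
python3 -m jog '[[0,0,0,0,0,0,-1],[0,0,0,0,0,0,-1],[0,0,0,0,0,0,-1],[0,0,0,0,0,0,-1],[0,0,0,0,0,0,-1],[0,0,0,0,0,0,-1]]' 40;  python3 -m jog '[[0,-0.2,0,0,0,0,-1],[0,-0.2,0,0,0,0,-1],[0,-0.2,0,0,0,0,-1]]'
```

```text
time: 4.65
ee_pos: [0.4918, 0.0577, 0.0886]
eef_rot: [0.999, 0.036, 0.0, 0.0]
ft_force: [0.2, -2.3, 1.4]
width: 0.0149
time: 5.03
ee_pos: [0.4913, 0.0641, 0.0886]
eef_rot: [0.999, 0.036, 0.0, 0.0]
ft_force: [-0.7, -5.6, 2.3]
width: 0.0149
```

```bash
python3 -m jog '[[0,-0.1,0,0,0,0,-1],[0,-0.1,0,0,0,0,-1]]';python3 -m jog '[[0,-0.1,0,0,0,0,-1],[0,-0.1,0,0,0,0,-1]]'
```

```text
time: 5.28
ee_pos: [0.4911, 0.0661, 0.0886]
eef_rot: [0.999, 0.036, 0.0, 0.0]
ft_force: [-0.8, -4.9, 3.2]
width: 0.0151
time: 5.52
ee_pos: [0.491, 0.0672, 0.0886]
eef_rot: [0.999, 0.036, -0.0, 0.001]
ft_force: [-0.3, -9.9, 3.8]
width: 0.0147
```

```bash
python3 -m jog '[[0,-0.1,0,0,0,0,-1],[0,-0.1,0,0,0,0,-1]]';python3 -m jog '[[0,-0.1,0,0,0,0,-1]]'
```

```text
time: 5.78
ee_pos: [0.491, 0.0677, 0.0885]
eef_rot: [0.999, 0.036, -0.0, 0.002]
ft_force: [-0.5, -13.8, 5.2]
width: 0.0144
time: 5.9
ee_pos: [0.491, 0.068, 0.0885]
eef_rot: [0.999, 0.035, -0.0, 0.002]
ft_force: [-0.7, -17.7, 5.7]
width: 0.0151
```

```bash
python3 -m jog '[[0,0.4,0,0,0,0,-1],[0,0.4,0,0,0,0,-1],[0,0.4,0,0,0,0,-1],[0,0.4,0,0,0,0,-1],[0,0.4,0,0,0,0,-1],[0,0.2,0,0,0,0,-1]]';python3 -m jog '[[0,0.2,0,0,0,0,-1],[0,0,0,0,0,0,-1]]';python3 -m jog '[[0,0.2,0,0,0,0,-1],[0,0,0,0,0,0,-1]]'
```

```text
time: 6.65
ee_pos: [0.4922, 0.051, 0.0886]
eef_rot: [0.999, 0.037, 0.0, -0.001]
ft_force: [-0.5, 6.1, 2.0]
width: 0.015
time: 6.9
ee_pos: [0.4925, 0.0483, 0.0886]
eef_rot: [0.999, 0.037, 0.0, -0.001]
ft_force: [-0.1, 4.8, 1.9]
width: 0.0149
time: 7.15
ee_pos: [0.4927, 0.0459, 0.0886]
eef_rot: [0.999, 0.037, 0.0, -0.0]
ft_force: [-0.5, 5.4, 2.2]
width: 0.0152
```

```bash
python3 -m jog '[[0,0.2,0,0,0,0,-1],[0,0,0,0,0,0,-1]]';python3 -m jog '[[0,0.2,0,0,0,0,-1],[0,0,0,0,0,0,-1]]'
```

```text
time: 7.4
ee_pos: [0.4927, 0.0457, 0.0886]
eef_rot: [0.999, 0.037, 0.0, -0.001]
ft_force: [-1.0, 10.2, 0.8]
width: 0.0148
time: 7.65
ee_pos: [0.4927, 0.0456, 0.0886]
eef_rot: [0.999, 0.038, 0.0, -0.003]
ft_force: [-2.1, 17.6, -1.3]
width: 0.0148
```

```bash
python3 -m jog '[[0,-0.4,0,0,0,0,-1],[0,-0.4,0,0,0,0,-1],[0,-0.4,0,0,0,0,-1],[0,-0.4,0,0,0,0,-1],[0,-0.4,0,0,0,0,-1],[0,-0.4,0,0,0,0,-1],[0,-0.2,0,0,0,0,-1]]';python3 -m jog '[[0,-0.2,0,0,0,0,-1],[0,-0.1,0,0,0,0,-1]]';python3 -m jog '[[0,-0.2,0,0,0,0,-1],[0,-0.1,0,0,0,0,-1]]'
```

```text
time: 8.52
ee_pos: [0.4912, 0.0652, 0.0886]
eef_rot: [0.999, 0.035, -0.0, 0.001]
ft_force: [-0.6, -5.4, 4.9]
width: 0.0147
time: 8.78
ee_pos: [0.491, 0.0683, 0.0886]
eef_rot: [0.999, 0.035, -0.0, 0.001]
ft_force: [-0.6, -4.9, 4.1]
width: 0.0148
time: 9.02
ee_pos: [0.4908, 0.07, 0.0885]
eef_rot: [0.999, 0.035, -0.0, 0.002]
ft_force: [-0.5, -11.9, 5.7]
width: 0.0151
```

```bash
python3 -m jog '[[0,0.4,0,0,0,0,-1],[0,0.4,0,0,0,0,-1],[0,0.4,0,0,0,0,-1],[0,0.4,0,0,0,0,-1],[0,0.4,0,0,0,0,-1],[0,0.4,0,0,0,0,-1],[0,0.4,0,0,0,0,-1],[0,0.2,0,0,0,0,-1]]';python3 -m jog '[[0,0.2,0,0,0,0,-1],[0,0,0,0,0,0,-1]]'
```

```text
time: 10.02
ee_pos: [0.4927, 0.0457, 0.0886]
eef_rot: [0.999, 0.037, 0.0, -0.002]
ft_force: [-0.3, 13.7, 0.4]
width: 0.0149
time: 10.28
ee_pos: [0.4927, 0.0456, 0.0886]
eef_rot: [0.999, 0.038, 0.0, -0.003]
ft_force: [-1.1, 16.0, 0.6]
width: 0.0149
```

```bash
python3 -m jog '[[0,-0.4,0,0,0,0,-1],[0,-0.4,0,0,0,0,-1],[0,-0.4,0,0,0,0,-1],[0,-0.4,0,0,0,0,-1],[0,-0.4,0,0,0,0,-1],[0,-0.4,0,0,0,0,-1],[0,-0.4,0,0,0,0,-1],[0,-0.2,0,0,0,0,-1]]';python3 -m jog '[[0,-0.2,0,0,0,0,-1],[0,-0.2,0,0,0,0,-1]]';python3 -m jog '[[0,-0.1,0,0,0,0,-1],[0,0,0,0,0,0,-1]]'
```

```text
time: 11.28
ee_pos: [0.4909, 0.0694, 0.0886]
eef_rot: [0.999, 0.036, -0.0, 0.001]
ft_force: [-0.3, -5.1, 4.7]
width: 0.0148
time: 11.52
ee_pos: [0.4906, 0.0725, 0.0885]
eef_rot: [0.999, 0.035, -0.0, 0.002]
ft_force: [-0.5, -11.8, 6.5]
width: 0.0152
time: 11.78
ee_pos: [0.4906, 0.0727, 0.0885]
eef_rot: [0.999, 0.035, -0.0, 0.002]
ft_force: [-0.9, -10.3, 7.0]
width: 0.0149
```

Third pull bound at about 0.0726; home again and a fourth pull.

```bash
python3 -m jog '[[0,0.4,0,0,0,0,-1],[0,0.4,0,0,0,0,-1],[0,0.4,0,0,0,0,-1],[0,0.4,0,0,0,0,-1],[0,0.4,0,0,0,0,-1],[0,0.4,0,0,0,0,-1],[0,0.4,0,0,0,0,-1],[0,0.3,0,0,0,0,-1],[0,0.2,0,0,0,0,-1],[0,0,0,0,0,0,-1]]';python3 -m jog '[[0,-0.4,0,0,0,0,-1],[0,-0.4,0,0,0,0,-1],[0,-0.4,0,0,0,0,-1],[0,-0.4,0,0,0,0,-1],[0,-0.4,0,0,0,0,-1],[0,-0.4,0,0,0,0,-1],[0,-0.4,0,0,0,0,-1],[0,-0.3,0,0,0,0,-1]]';python3 -m jog '[[0,-0.2,0,0,0,0,-1],[0,-0.2,0,0,0,0,-1]]';python3 -m jog '[[0,-0.1,0,0,0,0,-1],[0,-0.1,0,0,0,0,-1]]'
```

```text
time: 13.02
ee_pos: [0.4927, 0.0457, 0.0886]
eef_rot: [0.999, 0.037, 0.0, -0.002]
ft_force: [-0.7, 9.2, 1.9]
width: 0.0149
time: 14.02
ee_pos: [0.4906, 0.0728, 0.0886]
eef_rot: [0.999, 0.036, -0.0, 0.001]
ft_force: [-1.4, -5.3, 4.6]
width: 0.0148
time: 14.28
ee_pos: [0.4903, 0.0771, 0.0886]
eef_rot: [0.999, 0.036, -0.0, 0.001]
ft_force: [-1.2, -4.9, 4.6]
width: 0.0148
time: 14.52
ee_pos: [0.4901, 0.0794, 0.0886]
eef_rot: [0.999, 0.036, -0.0, 0.001]
ft_force: [-0.9, -4.6, 5.7]
width: 0.0149
```

```bash
python3 -m jog '[[0,-0.5,0,0,0,0,-1],[0,-0.5,0,0,0,0,-1],[0,-0.5,0,0,0,0,-1],[0,-0.4,0,0,0,0,-1],[0,-0.2,0,0,0,0,-1],[0,0,0,0,0,0,-1]]';python3 -m jog '[[0,-0.2,0,0,0,0,-1],[0,-0.2,0,0,0,0,-1],[0,0,0,0,0,0,-1]]'
```

```text
time: 15.28
ee_pos: [0.4885, 0.1007, 0.0886]
eef_rot: [0.999, 0.036, -0.0, 0.0]
ft_force: [-0.6, -3.8, 4.7]
width: 0.0149
time: 15.65
ee_pos: [0.4885, 0.1009, 0.0885]
eef_rot: [0.999, 0.035, -0.001, 0.003]
ft_force: [-2.7, -17.0, 9.2]
width: 0.0148
```

```bash
sed -i 's/^CAS=.*/CAS=(0.6008,0.0238,0.0735)/' h.py; python3 -m jog '[[0,0.4,0,0,0,0,-1],[0,0,0,0,0,0,0.3],[0,0,0,0,0,0,0.3],[0,0,-3,0,0,0,0.3],[0,0,-3,0,0,0,0.3]]'; python3 - <<'E'
from h import *
st(); k=cw(CAS,[[-.075,-.035,.0715]])[0]; go(k,CAS[2])
a0=np.arctan2(34,-170);L=np.hypot(34,170)
p=[L*np.array([np.cos(a0-a),np.sin(a0-a)]) for a in np.arange(0,2.01,.1)]
for a,b in zip(np.arange(0,2,.1),np.diff(p,axis=0)/10): print(round(a,1),np.round([b[0],-b[1]],2))
t=r.camera("top"); crop(t,(250,160,400,280),5,"t4")
E
```

```text
time: 16.27
ee_pos: [0.4881, 0.1015, 0.1489]
eef_rot: [0.999, 0.037, -0.0, -0.0]
ft_force: [0.7, 0.0, -0.8]
width: 0.0467
t 16.27 p [0.4881 0.1015 0.1489] z [-0.001  0.    -1.   ] yaw_y -1.4972 F [ 0.7  0.  -0.8] w 0.0467 q [ 0.47  0.21 -0.84  1.86  0.17  1.14 -1.93]
shift cm [ 3.17 12.08  7.73] dist 14.7 turn [-0.001  0.001  0.   ]
0.0 [ 0.42 -1.68]
0.1 [ 0.59 -1.63]
0.2 [ 0.75 -1.56]
0.3 [ 0.9  -1.48]
0.4 [ 1.05 -1.38]
0.5 [ 1.18 -1.27]
0.6 [ 1.3  -1.15]
0.7 [ 1.41 -1.01]
0.8 [ 1.5  -0.87]
0.9 [ 1.58 -0.71]
1.0 [ 1.64 -0.55]
1.1 [ 1.69 -0.38]
1.2 [ 1.72 -0.21]
1.3 [ 1.73 -0.04]
1.4 [1.73 0.13]
1.5 [1.71 0.3 ]
1.6 [1.67 0.47]
1.7 [1.61 0.64]
1.8 [1.54 0.8 ]
1.9 [1.45 0.94]
```

View pics/t4.png

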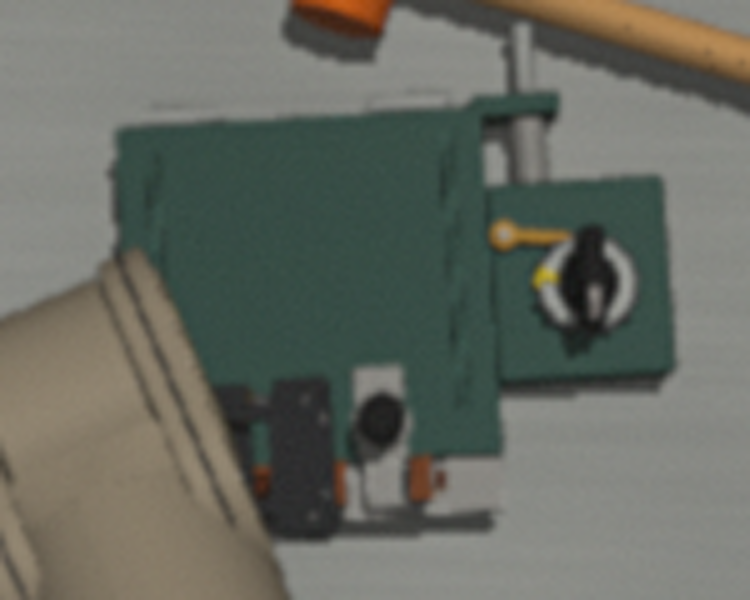

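```bash
python3 -m jog '[[1,4,0,0,0,0,0.4],[1,4,0,0,0,0,0.4],[1.17,4.08,0,0,0,0,0.4],[0,0,2,0,0,0,0.4],[0,0,2,0,0,0,0.4],[0,0,2,0,0,0,0.4],[0,0,1.7,0,0,0,0.4],[0,0,0,0,0,0,0.4]]' && python3 -m jog '[[0,0,0,0,0,0,-1],[0,0,0,0,0,0,-1],[0,0,0,0,0,0,-1],[0,0,0,0,0,0,-1],[0,0,0,0,0,0,-1],[0,0,0,0,0,0,-1]]' 25
```

```text
time: 17.32
ee_pos: [0.528, -0.0167, 0.0701]
eef_rot: [0.999, 0.037, -0.001, -0.0]
ft_force: [-0.3, 0.2, 0.9]
width: 0.0611
time: 18.08
ee_pos: [0.5291, -0.0167, 0.0717]
eef_rot: [0.999, 0.037, 0.0, -0.0]
ft_force: [-1.2, 3.3, 2.8]
width: 0.0254
```

```bash
python3 -m jog '[[0.42,0,-1.68,0,0,0,-1],[0.59,0,-1.63,0,0,0,-1],[0.75,0,-1.56,0,0,0,-1],[0,0,0,0,0,0,-1]]' && python3 -m jog '[[0.9,0,-1.48,0,0,0,-1],[1.05,0,-1.38,0,0,0,-1],[1.18,0,-1.27,0,0,0,-1],[1.3,0,-1.15,0,0,0,-1],[1.41,0,-1.01,0,0,0,-1],[0,0,0,0,0,0,-1]]'; python3 - <<'E'
from h import *
st(); s=r.camera("side"); crop(s,(220,120,380,300),4,"s5")
E
```

```text
time: 18.58
ee_pos: [0.5464, -0.0154, 0.122]
eef_rot: [0.999, 0.037, -0.001, 0.0]
ft_force: [-7.0, 3.9, 2.3]
width: 0.025
time: 19.32
ee_pos: [0.6056, -0.0108, 0.1852]
eef_rot: [0.999, 0.037, 0.001, -0.0]
ft_force: [-5.6, 3.2, 7.0]
width: 0.0256
t 19.32 p [ 0.6056 -0.0108  0.1852] z [ 0.002  0.001 -1.   ] yaw_y -1.4975 F [-5.6  3.2  7. ] w 0.0256 q [ 0.51  0.41 -0.73  1.55  0.28  1.29 -1.75]
```

View pics/s5.png

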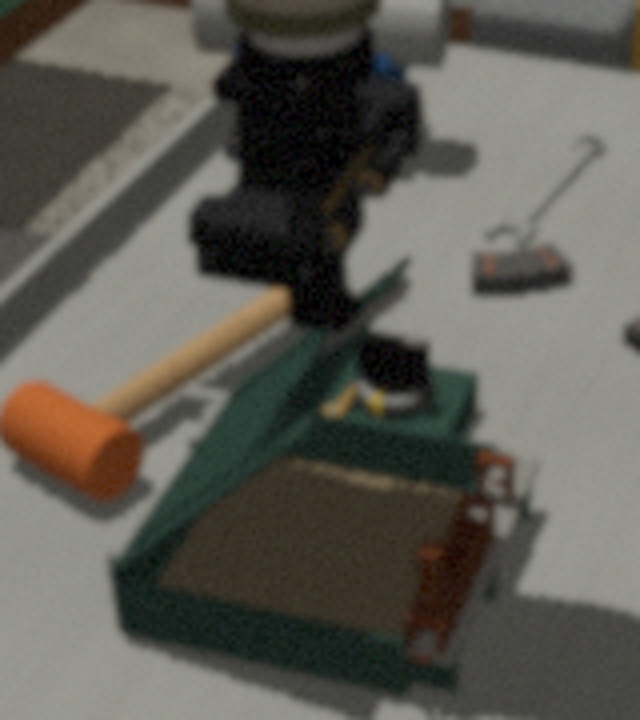

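```bash
python3 -m jog '[[1.5,0,-0.87,0,0,0,-1],[1.58,0,-0.71,0,0,0,-1],[1.64,0,-0.55,0,0,0,-1],[1.69,0,-0.38,0,0,0,-1],[1.72,0,-0.21,0,0,0,-1],[1.73,0,-0.04,0,0,0,-1],[0,0,0,0,0,0,-1]]' && python3 -m jog '[[1.73,0,0.13,0,0,0,-1],[1.71,0,0.3,0,0,0,-1],[1.67,0,0.47,0,0,0,-1],[0,0,0,0,0,0,-1]]'; python3 - <<'E'
from h import *
st(); s=r.camera("side"); crop(s,(220,120,380,300),4,"s6")
E
```

```text
time: 20.25
ee_pos: [0.7043, -0.0033, 0.212]
eef_rot: [0.999, 0.037, 0.001, -0.001]
ft_force: [1.1, 5.1, 1.8]
width: 0.0251
time: 20.75
ee_pos: [0.7551, 0.0006, 0.2026]
eef_rot: [0.999, 0.037, 0.001, -0.001]
ft_force: [2.9, 6.0, 0.2]
width: 0.0252
t 20.75 p [7.551e-01 6.000e-04 2.026e-01] z [ 0.003  0.002 -1.   ] yaw_y -1.4971 F [2.9 6.  0.2] w 0.0252 q [ 0.29  0.72 -0.65  1.05  0.41  1.48 -1.76]
```

View pics/s6.png

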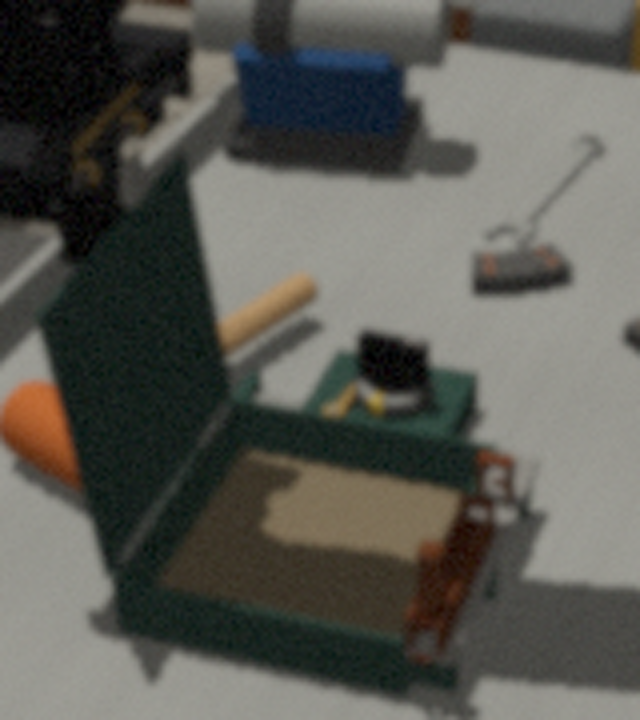

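```bash
python3 -m jog '[[1.6,0,0.64,0,0,0,-1],[1.54,0,0.8,0,0,0,-1],[0,0,0,0,0,0,-1]]' && python3 -m jog '[[0.7,0,0.45,0,0,0,-1],[0,0,0,0,0,0,-1]]'; python3 - <<'E'
from h import *
st(); 
k=r.read_state()["ee_pos"]; h=cw(CAS,[[.095,-.035,.0455]])[0]
v=np.array(k)+[0,0,.008]-h; dx=v[0]*np.cos(CAS[2])+v[1]*np.sin(CAS[2]); print(np.arctan2(34,-170)-np.arctan2(v[2],dx), np.hypot(dx,v[2]))
E
```

```text
time: 21.18
ee_pos: [0.7864, 0.003, 0.1878]
eef_rot: [0.999, 0.037, 0.001, -0.001]
ft_force: [2.7, 6.2, -0.2]
width: 0.0252
time: 21.42
ee_pos: [0.7929, 0.0035, 0.1837]
eef_rot: [0.999, 0.037, 0.001, -0.001]
ft_force: [2.4, 6.4, -0.5]
width: 0.0251
t 21.43 p [0.7929 0.0035 0.1837] z [ 0.002  0.002 -1.   ] yaw_y -1.4967 F [ 2.4  6.4 -0.5] w 0.0251 q [ 0.24  0.82 -0.63  0.92  0.44  1.51 -1.75]
1.9500296655741192 0.17436490292735718
```

```bash
python3 -m jog '[[0.7,0,0.5,0,0,0,-1],[0,0,0,0,0,0,-1]]'; python3 -m jog '[[0.3,0,0.2,0,0,0,-1],[0,0,0,0,0,0,-1]]'
```

```text
time: 21.68
ee_pos: [0.7999, 0.004, 0.1787]
eef_rot: [0.999, 0.037, 0.001, -0.001]
ft_force: [2.6, 6.2, 0.0]
width: 0.025
time: 21.92
ee_pos: [0.8025, 0.0042, 0.1768]
eef_rot: [0.999, 0.037, 0.001, -0.001]
ft_force: [0.6, 6.1, 0.3]
width: 0.0251
```

```bash
python3 -m jog '[[0,0,0,0,0,0,0.4],[0,0,0,0,0,0,0.4],[0,0,0,0,0,0,0.4],[0,0,-2,0,0,0,0.4],[0,0,-3,0,0,0,0.4],[0,0,-3,0,0,0,0.4],[0,0,-2,0,0,0,0.4],[0,0,0,0,0,0,0.4]]'; cat > pads.py <<'E'
from h import *
def rivets(c):
    f=c["frame"].astype(float); hsv=cv2.cvtColor(c["frame"],cv2.COLOR_RGB2HSV)
    m=((hsv[...,0]>=4)&(hsv[...,0]<=16)&(hsv[...,1]>110)&(hsv[...,2]>70)).astype(np.uint8)
    n,l,s,ce=cv2.connectedComponentsWithStats(m)
    out=[]
    for i in range(1,n):
        if 3<=s[i,4]<=30:
            x,y=ce[i]; x0,y0=int(x),int(y); 
            w=np.clip((f[...,0]-f[...,2])[y0-3:y0+4,x0-3:x0+4]-25,0,None); yy,xx=np.mgrid[y0-3:y0+4,x0-3:x0+4]
            out.append(((xx*w).sum()/w.sum(),(yy*w).sum()/w.sum()))
    return np.array(out)
def findpads(c,z=.0185):
    W=back(c,rivets(c),z)[:,:2]; W=W[(W[:,0]>.3)]
    res=[];used=set()
    for i in range(len(W)):
        if i in used: continue
        g=[j for j in range(len(W)) if j not in used and np.linalg.norm(W[j]-W[i])<.075]
        if len(g)==4:
            used|=set(g); P=W[g]; cen=P.mean(0); u,s,v=np.linalg.svd(P-cen); a=v[0]; yaw=np.arctan2(a[1],a[0])
            res.append((cen,yaw,s,P))
    return res
E
python3 - <<'E'
from pads import *
s=st(); t=r.camera("top"); sd=r.camera("side")
cv2.imwrite("pics/t7.png",t["frame"][:,:,::-1])
crop(sd,(180,100,380,300),4,"s7")
for c in (t,sd):
    for cen,yaw,sv,P in findpads(c):
        e=[np.linalg.norm(P[i]-P[j]) for i in range(4) for j in range(i)]
        print(np.round(cen,4),"long yaw",round(yaw%np.pi,3),np.round(sorted(e),4))
E
```

```text
time: 22.92
ee_pos: [0.803, 0.003, 0.2792]
eef_rot: [0.999, 0.036, 0.002, -0.0]
ft_force: [0.7, -0.1, 0.1]
width: 0.0611
t 22.93 p [0.803  0.003  0.2792] z [ 0.004  0.001 -1.   ] yaw_y -1.4985 F [ 0.7 -0.1  0.1] w 0.0611 q [ 0.17  0.83 -0.62  0.69  0.45  1.7  -1.71]Traceback (most recent call last):
  File "<stdin>", line 6, in <module>
  File "pads.py", line 14, in findpads
    W=back(c,rivets(c),z)[:,:2]; W=W[(W[:,0]>.3)]
             ~~~~~~^^^
  File "pads.py", line 11, in rivets
    out.append(((xx*w).sum()/w.sum(),(yy*w).sum()/w.sum()))
                 ~~^~
ValueError: operands could not be broadcast together with shapes (7,7) (0,7)
```

View pics/t7.png

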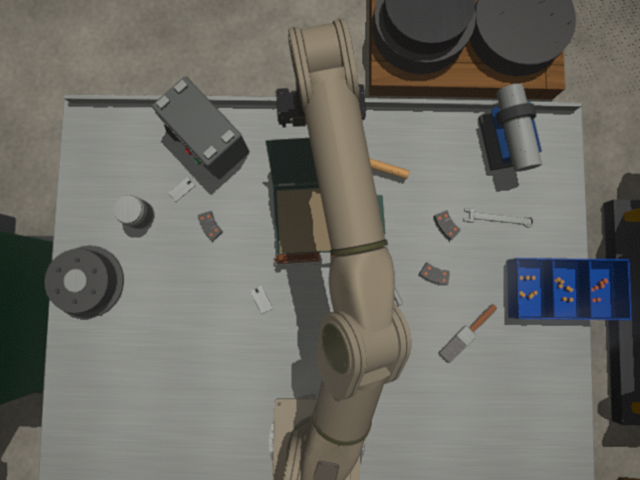

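View pics/s7.png

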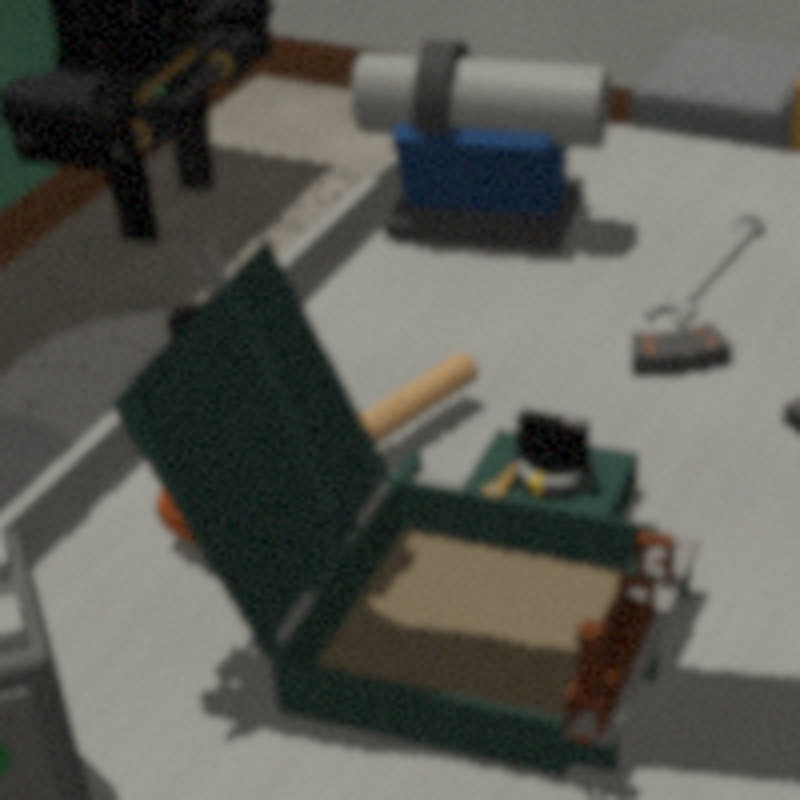

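```bash
sed -i 's/if 3<=s\[i,4\]<=30:/if 2<=s[i,4]<=30 and 4<ce[i][1]<475 and 4<ce[i][0]<635:/' pads.py
cat > show.py <<'E'
from pads import *
t=r.camera("top"); sd=r.camera("side")
for c in (t,sd):
    for cen,yaw,sv,P in findpads(c):
        e=[np.linalg.norm(P[i]-P[j]) for i in range(4) for j in range(i)]
        print(np.round(cen,4),"long yaw",round(yaw%np.pi,3),np.round(sorted(e),4))
E
python3 show.py
```

```text
[0.5814 0.3077] long yaw 0.542 [0.018  0.0183 0.0438 0.0511 0.0513 0.0523]
[ 0.5933 -0.3502] long yaw 0.602 [0.0181 0.0181 0.0443 0.0512 0.0517 0.0523]
[ 0.4559 -0.3161] long yaw 1.233 [0.0181 0.0184 0.0439 0.0511 0.0513 0.0521]
[ 0.4151 -0.6953] long yaw 1.607 [0.0262 0.0292 0.0469 0.0728 0.0763 0.0977]
[ 0.7493 -0.2142] long yaw 1.306 [0.0129 0.0193 0.0422 0.0551 0.0615 0.0744]
[0.5818 0.3058] long yaw 0.54 [0.0178 0.0179 0.0442 0.0511 0.0512 0.052 ]
```

```bash
python3 - <<'E'
from pads import *
t=r.camera("top")
print(back(t,[[128,207]],.11), back(t,[[182,188]],.005))
a=.542; out=np.array([-np.sin(a),np.cos(a)]) # candidate outward = +y' side
cen=[x for x in findpads(t) if x[0][1]>.2][0]
P=cen[3]; loc=(P-cen[0])@np.array([[np.cos(a),-np.sin(a)],[np.sin(a),np.cos(a)]]); print(loc)
g=np.array([.5815,.3065])+out*.0015
print(g); go([*g,.28],a)
E
```

```text
[[0.61238592 0.502533   0.11      ]] [[0.68494259 0.39061976 0.005     ]]
[[ 0.02182697 -0.00892088]
 [ 0.02622465  0.00888272]
 [-0.02194393 -0.00873252]
 [-0.02610769  0.00877068]]
[0.58072622 0.30778502]
shift cm [-19.85 -32.04  -0.51] dist 37.7 turn [-0.     0.002 -0.469]
```

```bash
python3 -m jog '[[-2.84,-4.58,0,0,0,0,0.7],[-2.84,-4.58,0,0,0,0,0.7],[-2.84,-4.58,0,0,0,0,0.7],[-2.84,-4.58,0,0,0,0,0.7],[-2.84,-4.58,0,0,0,0,0.7],[-2.84,-4.58,0,0,0,0,0.7],[-2.84,-4.58,0,0,0,0,0.7],[0,0,0,0,0,-0.157,0.7],[0,0,4,0,0,-0.157,0.7],[0,0,5,0,0,-0.157,0.7],[0,0,5,0,0,0,0.7],[0,0,0,0,0,0,0.7]]'; python3 - <<'E'
from pads import *
st(); go([.5807,.3078,.014],.542)
sd=r.camera("side"); crop(sd,(180,230,340,390),4,"s8")
E
```

```text
time: 24.68
ee_pos: [0.5788, 0.3062, 0.1318]
eef_rot: [0.963, 0.268, -0.004, 0.001]
ft_force: [-0.4, 0.0, 1.1]
width: 0.0741
t 24.68 p [0.5788 0.3062 0.1318] z [-0.007 -0.004 -1.   ] yaw_y -1.0271 F [-0.4  0.   1.1] w 0.0741 q [ 0.01  0.61 -0.81  1.46  0.45  1.28 -1.87]
shift cm [ 0.34 -0.03 11.78] dist 11.8 turn [-0.     0.008  0.002]
```

View pics/s8.png

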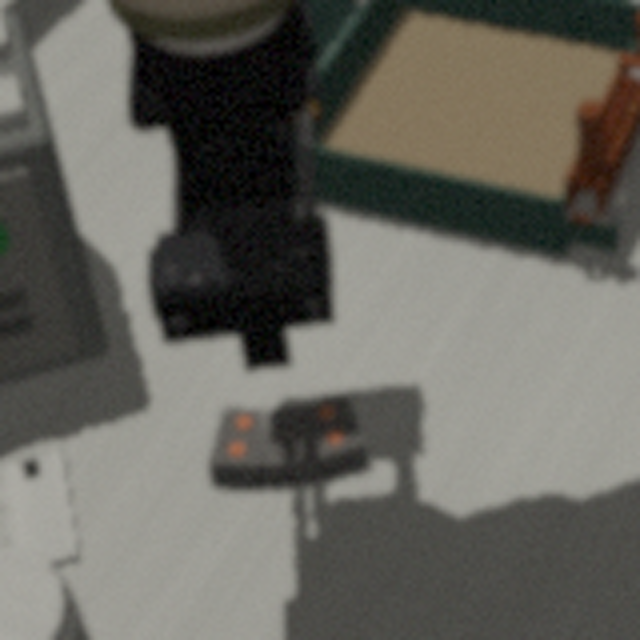

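```bash
python3 -m jog '[[0.25,0,4,0,0.008,0,0.7],[0,0,4,0,0,0,0.7],[0,0,2,0,0,0,0.7],[0,0,1.2,0,0,0,0.7],[0,0,0.5,0,0,0,0.7],[0,0,0,0,0,0,0.7]]' && python3 -m jog '[[0,0,0,0,0,0,-1],[0,0,0,0,0,0,-1],[0,0,0,0,0,0,-1],[0,0,0,0,0,0,-1],[0,0,0,0,0,0,-1]]' 40; python3 -c "
from h import *
st()"
```

```text
time: 25.48
ee_pos: [0.5839, 0.31, 0.0197]
eef_rot: [0.963, 0.268, 0.004, -0.001]
ft_force: [-0.0, 0.4, 0.1]
width: 0.0741
time: 26.1
ee_pos: [0.5834, 0.3098, 0.0189]
eef_rot: [0.963, 0.269, 0.004, -0.001]
ft_force: [-0.9, -0.1, 0.4]
width: 0.0374
t 26.1 p [0.5834 0.3098 0.0189] z [ 0.007  0.004 -1.   ] yaw_y -1.0269 F [-0.9 -0.1  0.4] w 0.0374 q [-0.02  0.72 -0.75  1.54  0.54  1.09 -1.93]
```

```bash
python3 -m jog '[[0,0,0,0,0,0,0.3],[0,0,0,0,0,0,0.3],[-0.2,0,0.25,0,-0.007,0,0.3],[0,0,0.2,0,0,0,0.3],[0,0,0,0,0,0,0.3]]' && python3 -m jog '[[0,0,0,0,0,0,-1],[0,0,0,0,0,0,-1],[0,0,0,0,0,0,-1],[0,0,0,0,0,0,-1]]' 50; python3 -m jog '[[0,0,-2,0,0,0,-1],[0,0,-4,0,0,0,-1],[0,0,-4,0,0,0,-1],[0,0,0,0,0,0,-1]]';python3 -c "
from h import *
st()
q=cw(CAS,[[.035,.055,.13]])[0];print(q);go(q,CAS[2])"
```

```text
time: 26.72
ee_pos: [0.5816, 0.3086, 0.014]
eef_rot: [0.963, 0.269, 0.0, -0.0]
ft_force: [-0.1, 0.6, -0.6]
width: 0.056
time: 27.22
ee_pos: [0.5818, 0.3087, 0.0144]
eef_rot: [0.963, 0.269, 0.001, -0.0]
ft_force: [-0.5, -0.4, 0.6]
width: 0.0377
time: 27.72
ee_pos: [0.5831, 0.3101, 0.1191]
eef_rot: [0.963, 0.269, 0.004, -0.001]
ft_force: [0.4, 0.3, -2.9]
width: 0.0375
t 27.73 p [0.5831 0.3101 0.1191] z [ 0.007  0.004 -1.   ] yaw_y -1.0269 F [ 0.4  0.3 -2.9] w 0.0375 q [ 0.01  0.62 -0.81  1.47  0.46  1.24 -1.88]
[0.63166664 0.08122169 0.13      ]
shift cm [-7.68 22.1  -1.14] dist 23.4 turn [-0.001 -0.007  0.47 ]
```

```bash
python3 -m jog '[[-1.92,5.52,-0.3,0,0,0,-1],[-1.92,5.52,-0.3,0,0,0,-1],[-1.92,5.52,-0.3,0,0,0,-1],[-1.92,5.52,-0.3,0,0,0,-1],[0,0,0,0,0,0.157,-1],[0,0,0,0,0,0.157,-1],[0,0,0,0,0,0.157,-1],[0,0,0,0,0,0,-1]]';python3 -c "
from h import *
st()
q=cw(CAS,[[.035,.055,.021]])[0];go(q,CAS[2])
s=r.camera('side');crop(s,(220,150,380,300),5,'s9')"
```

```text
time: 28.72
ee_pos: [0.6297, 0.0799, 0.1259]
eef_rot: [0.999, 0.037, 0.0, 0.0]
ft_force: [0.1, 0.1, -2.2]
width: 0.0377
t 28.73 p [0.6297 0.0799 0.1259] z [ 0. -0. -1.] yaw_y -1.4969 F [ 0.1  0.1 -2.2] w 0.0377 q [ 0.32  0.53 -0.7   1.53  0.35  1.21 -1.93]
shift cm [ 0.2  -0.12 10.49] dist 10.5 turn [ 0. -0.  0.]
```

View pics/s9.png

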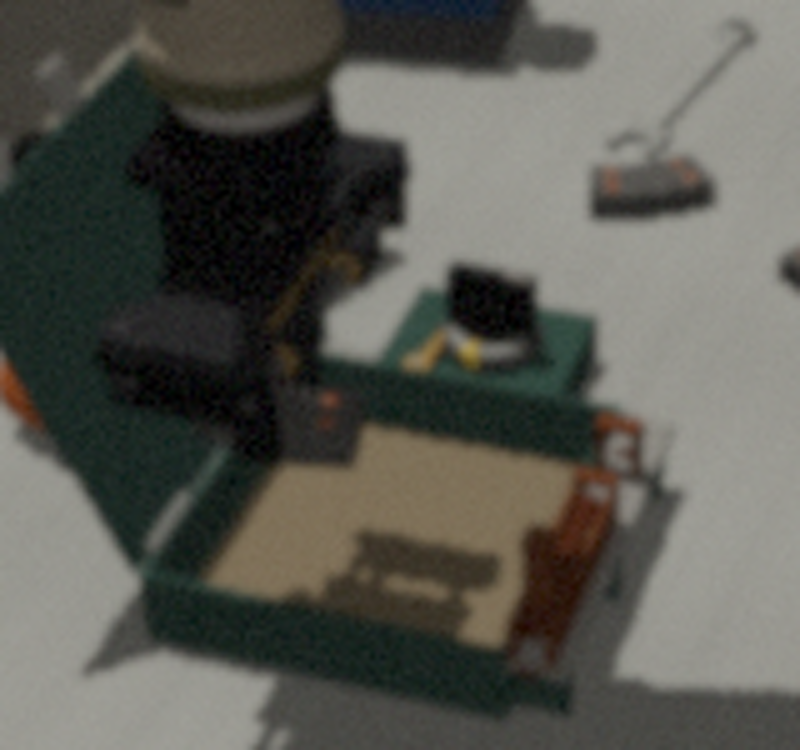

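```bash
python3 -m jog '[[0,0,4,0,0,0,-1],[0,0,3,0,0,0,-1],[0,0,2,0,0,0,-1],[0,0,1,0,0,0,-1],[0,0,0.3,0,0,0,-1],[0,0,0,0,0,0,-1]]';python3 -m jog '[[0,0,0.2,0,0,0,-1],[0,0,0,0,0,0,-1]]'
```

```text
time: 29.52
ee_pos: [0.6308, 0.0802, 0.024]
eef_rot: [0.999, 0.037, 0.001, -0.0]
ft_force: [0.2, -0.1, -2.9]
width: 0.0379
time: 29.78
ee_pos: [0.6304, 0.08, 0.0216]
eef_rot: [0.999, 0.036, 0.001, -0.0]
ft_force: [-0.1, 0.2, -2.3]
width: 0.0374
```

```bash
python3 -m jog '[[0,0,0.2,0,0,0,-1],[0,0,0,0,0,0,-1]]'; python3 -m jog '[[0,0,0,0,0,0,-0.05],[0,0,0,0,0,0,-0.05],[0,0,0,0,0,0,-0.05]]'
```

```text
time: 30.02
ee_pos: [0.6301, 0.08, 0.0191]
eef_rot: [0.999, 0.036, 0.0, -0.0]
ft_force: [0.1, 0.4, -2.0]
width: 0.0375
time: 30.4
ee_pos: [0.6304, 0.08, 0.0195]
eef_rot: [0.999, 0.036, 0.001, -0.0]
ft_force: [-0.2, -0.9, 0.4]
width: 0.0414
```

```bash
python3 -m jog '[[0,0,0,0,0,0,0.03],[0,0,-1,0,0,0,0.03],[0,0,-3,0,0,0,0.03],[0,0,-5,0,0,0,0.03],[0,0,-5,0,0,0,0.3],[0,0,0,0,0,0,0.5]]'; python3 - <<'E'
from h import *
st(); s=r.camera('side');crop(s,(220,150,380,300),5,'s10')
E
python3 show.py
```

```text
time: 31.15
ee_pos: [0.6323, 0.0809, 0.1646]
eef_rot: [0.999, 0.036, 0.004, -0.0]
ft_force: [0.6, -0.3, 0.4]
width: 0.0575
t 31.15 p [0.6323 0.0809 0.1646] z [ 0.009  0.001 -1.   ] yaw_y -1.4979 F [ 0.6 -0.3  0.4] w 0.0575 q [ 0.33  0.49 -0.72  1.49  0.33  1.27 -1.92]
[ 0.5933 -0.3502] long yaw 0.602 [0.018  0.0181 0.0443 0.0512 0.0516 0.0523]
[ 0.4558 -0.3161] long yaw 1.232 [0.0181 0.0184 0.044  0.0511 0.0513 0.0521]
```

View pics/s10.png

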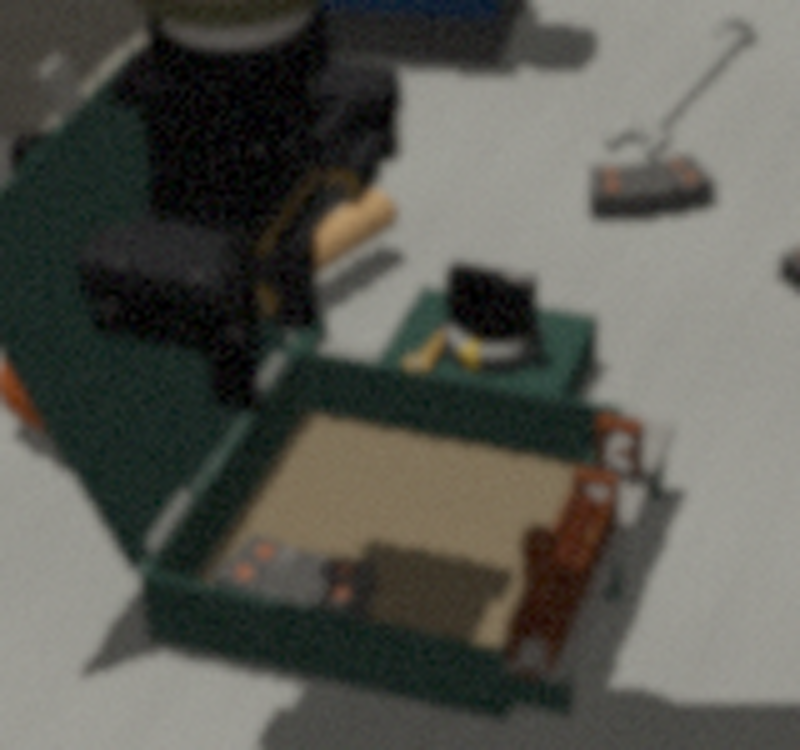

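```bash
cat >> pads.py <<'E'
def grasp(cen,yaw,P):
    a=yaw%np.pi
    n=np.array([-np.sin(a),np.cos(a)]); u=np.array([np.cos(a),np.sin(a)])
    l=(P-cen)@np.c_[u,n]; pos=np.abs(l[l[:,1]>0,0]).mean()>np.abs(l[l[:,1]<0,0]).mean()
    return cen+n*(.0015 if pos else -.0015),a,pos
E
python3 - <<'E'
from pads import *
t=r.camera("top")
pts=[]
for f in findpads(t):
    if f[0][1]<-.25 and f[0][0]>.4 and f[0][1]>-.5:
        g,a,o=grasp(f[0],f[1],f[3]); print(np.round(g,4),round(a,3),o); go([*g,.16],a)
        u=np.array([np.cos(a),np.sin(a)]);n=np.array([-u[1],u[0]])
        for op in(.024,):
            for s in(1,-1):
                for d in(op,op+.015):
                    for w in(-.0095,.0095): pts.append([*(g+n*s*d+u*w),.003])
crop(t,(400,190,500,290),6,"pB2",proj(t,pts))
E
```

```text
[ 0.5924 -0.3489] 0.602 True
shift cm [-6.82 42.48 -0.17] dist 43.0 turn [-0.     0.001 -0.53 ]
[ 0.4544 -0.3156] 1.232 True
shift cm [-20.34  38.15  -0.16] dist 43.2 turn [-0.    0.   -1.16]
```

View pics/pB2.png

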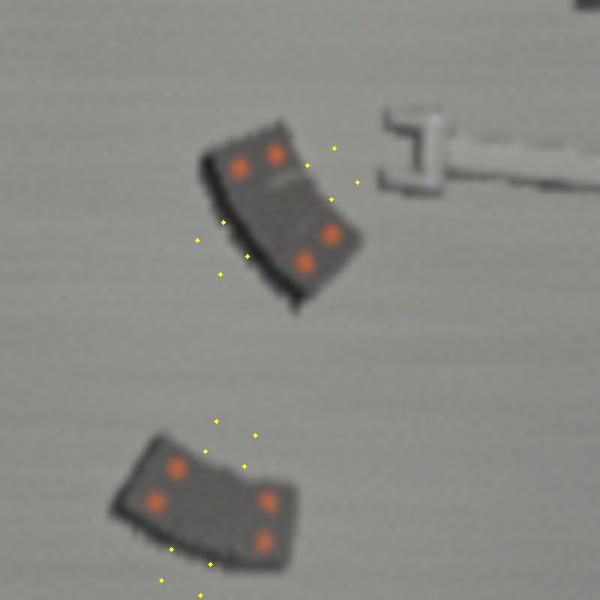

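```bash
python3 -m jog '[[-0.85,5.32,0,0,0,0,0.13],[-0.85,5.32,0,0,0,0,0.13],[-0.85,5.32,0,0,0,0,0.13],[-0.85,5.32,0,0,0,0,0.13],[-0.85,5.32,0,0,0,0,0.13],[-0.85,5.32,0,0,0,0,0.13],[-0.85,5.32,0,0,0,0,0.13],[-0.85,5.32,0,0,0,0,0.13],[0,0,0,0,0,-0.177,0.13],[0,0,2,0,0,-0.177,0.13],[0,0,3,0,0,-0.177,0.13],[0,0,0,0,0,0,0.13]]'; python3 - <<'E'
from pads import *
st(); go([.5924,-.3500,.014],.602)
sd=r.camera("side"); crop(sd,(310,90,470,230),5,"s11")
E
```

```text
time: 32.85
ee_pos: [0.5913, -0.3487, 0.1053]
eef_rot: [0.955, 0.297, -0.002, -0.003]
ft_force: [-0.1, 0.2, 0.5]
width: 0.0493
t 32.85 p [ 0.5913 -0.3487  0.1053] z [-0.004  0.004 -1.   ] yaw_y -0.9679 F [-0.1  0.2  0.5] w 0.0493 q [ 0.91  0.65 -0.66  1.39  0.4   1.24 -0.75]
shift cm [0.03 0.23 9.13] dist 9.1 turn [-0.006  0.001  0.001]
```

View pics/s11.png

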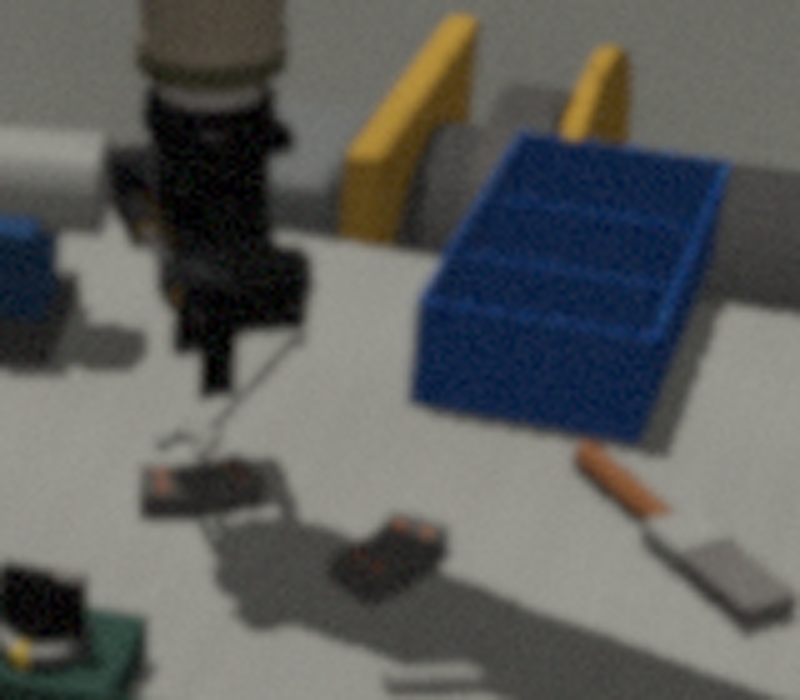

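```bash
python3 -m jog '[[0.03,0.18,3,0,0,0,0.13],[0,0,3,0,0,0,0.13],[0,0,2,0,0,0,0.13],[0,0,0.6,0,0,0,0.13],[0,0,0,0,0,0,0.13],[0,0,0,0,0,0,0.13]]'; python3 - <<'E'
from pads import *
st(); go([.5924,-.3500,.014],.602)
E
```

```text
time: 33.65
ee_pos: [0.5954, -0.351, 0.0244]
eef_rot: [0.955, 0.297, 0.001, 0.001]
ft_force: [-0.3, 0.4, 0.7]
width: 0.0491
t 33.65 p [ 0.5954 -0.351   0.0244] z [ 0.002 -0.    -1.   ] yaw_y -0.9675 F [-0.3  0.4  0.7] w 0.0491 q [ 0.89  0.73 -0.63  1.44  0.45  1.11 -0.78]
shift cm [-0.19 -0.25  1.04] dist 1.1 turn [ 0.002 -0.002  0.001]
```

```bash
python3 -m jog '[[-0.19,-0.2,0.4,0,0,0,0.13],[0,0,0.4,0,0,0,0.13],[0,0,0.2,0,0,0,0.13],[0,0,0,0,0,0,0.13]]' && python3 -m jog '[[0,0,0,0,0,0,-1],[0,0,0,0,0,0,-1],[0,0,0,0,0,0,-1],[0,0,0,0,0,0,-1]]' 50;  python3 -m jog '[[0,0,-2,0,0,0,-1],[0,0,-4,0,0,0,-1],[0,0,-5,0,0,0,-1],[0,0,-2,0,0,0,-1],[0,0,0,0,0,0,-1]]';python3 -c "
from h import *
st()
q=cw(CAS,[[-.035,.007,.15]])[0];print(q);go(q,CAS[2])
s=r.camera('side');crop(s,(300,90,420,230),5,'s12')"
```

```text
time: 34.15
ee_pos: [0.5919, -0.3501, 0.0128]
eef_rot: [0.955, 0.297, 0.0, -0.0]
ft_force: [0.0, -0.7, 0.3]
width: 0.0493
time: 34.65
ee_pos: [0.592, -0.3502, 0.0131]
eef_rot: [0.955, 0.297, 0.001, 0.0]
ft_force: [0.8, -0.2, 1.1]
width: 0.0376
time: 35.28
ee_pos: [0.5924, -0.3504, 0.1446]
eef_rot: [0.955, 0.297, 0.001, 0.001]
ft_force: [-0.5, -0.2, -3.3]
width: 0.0376
t 35.27 p [ 0.5924 -0.3504  0.1446] z [ 0.003 -0.001 -1.   ] yaw_y -0.967 F [-0.5 -0.2 -3.3] w 0.0376 q [ 0.92  0.61 -0.67  1.36  0.38  1.3  -0.73]
[0.56538046 0.02821092 0.15      ]
shift cm [ 19.27 -32.7   -0.58] dist 38.0 turn [ 0.002 -0.002  0.53 ]
```

View pics/s12.png

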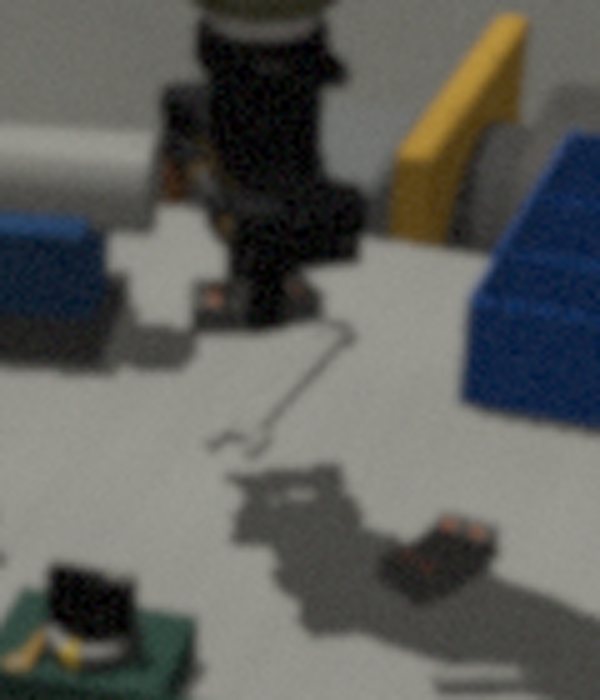

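```bash
python3 -m jog '[[2.75,-4.67,-0.1,0,0,0,-1],[2.75,-4.67,-0.1,0,0,0,-1],[2.75,-4.67,-0.1,0,0,0,-1],[2.75,-4.67,-0.1,0,0,0,-1],[2.75,-4.67,-0.1,0,0,0,-1],[2.75,-4.67,-0.1,0,0,0,-1],[2.75,-4.67,0,0,0,0,-1],[0,0,0,0,0,0.177,-1],[0,0,0,0,0,0.177,-1],[0,0,0,0,0,0.176,-1],[0,0,0,0,0,0,-1]]';python3 -c "
from h import *
st()
q=cw(CAS,[[-.035,.007,.020]])[0];go(q,CAS[2])"
```

```text
time: 36.7
ee_pos: [0.5636, 0.028, 0.1474]
eef_rot: [0.999, 0.037, -0.001, -0.0]
ft_force: [0.5, 1.1, -2.6]
width: 0.0378
t 36.7 p [0.5636 0.028  0.1474] z [-0.002  0.    -1.   ] yaw_y -1.4959 F [ 0.5  1.1 -2.6] w 0.0378 q [ 0.5   0.36 -0.75  1.7   0.26  1.19 -1.82]
shift cm [ 0.2  -0.   12.74] dist 12.7 turn [-0.     0.002  0.001]
```

```bash
python3 -m jog '[[0.1,0,4,0,0,0,-1],[0,0,4,0,0,0,-1],[0,0,2.5,0,0,0,-1],[0,0,1.2,0,0,0,-1],[0,0,0.5,0,0,0,-1],[0,0,0,0,0,0,-1],[0,0,0,0,0,0,-1]]'
```

```text
time: 37.58
ee_pos: [0.5664, 0.0283, 0.0281]
eef_rot: [0.999, 0.037, 0.001, -0.0]
ft_force: [-0.1, -0.5, -2.9]
width: 0.0381
```

```bash
python3 -m jog '[[0,0,0.4,0,0,0,-1],[0,0,0.2,0,0,0,-1],[0,0,0,0,0,0,-1]]';python3 -m jog '[[0,0,0.2,0,0,0,-1],[0,0,0,0,0,0,-1]]'
```

```text
time: 37.95
ee_pos: [0.5657, 0.0283, 0.021]
eef_rot: [0.999, 0.037, 0.0, -0.0]
ft_force: [0.0, 0.3, -2.2]
width: 0.0377
time: 38.2
ee_pos: [0.5657, 0.0283, 0.019]
eef_rot: [0.999, 0.037, 0.0, -0.0]
ft_force: [0.2, 0.1, -2.0]
width: 0.0375
```

```bash
python3 -m jog '[[0,0,0.1,0,0,0,-1],[0,0,0,0,0,0,-1],[0,0,0,0,0,0,0.03],[0,0,0,0,0,0,0.03],[0,0,0,0,0,0,0.03]]'; python3 -m jog '[[0,0,-1,0,0,0,0.1],[0,0,-3,0,0,0,0.2],[0,0,-5,0,0,0,0.3],[0,0,-5,0,0,0,0.3],[0,0,0,0,0,0,0.4]]'; python3 - <<'E'
from pads import *
st(); s=r.camera('side');crop(s,(220,150,380,300),5,'s13')
t=r.camera("top");cv2.imwrite("pics/t13.png",t["frame"][:,:,::-1])
for f in findpads(t):
    g,a,o=grasp(f[0],f[1],f[3]); print(np.round(g,4),round(a,3),o); go([*g,.16],a)
E
```

```text
time: 38.83
ee_pos: [0.566, 0.0284, 0.0184]
eef_rot: [0.999, 0.037, 0.001, -0.0]
ft_force: [0.2, 1.0, 0.6]
width: 0.0447
time: 39.45
ee_pos: [0.568, 0.0289, 0.1629]
eef_rot: [0.999, 0.037, 0.004, 0.0]
ft_force: [-0.2, -1.0, 0.1]
width: 0.0594
t 39.45 p [0.568  0.0289 0.1629] z [ 0.008  0.    -1.   ] yaw_y -1.4968 F [-0.2 -1.   0.1] w 0.0594 q [ 0.5   0.35 -0.76  1.68  0.26  1.21 -1.82]
[ 0.4544 -0.3156] 1.233 True
shift cm [-13.63  33.46  -0.15] dist 36.1 turn [ 1.000e-03 -2.000e-03 -1.159e+00]
[ 0.4166 -0.6952] 1.606 False
shift cm [-20.2   71.04  -0.16] dist 73.9 turn [ 2.000e-03 -1.000e-03 -1.533e+00]
```

View pics/s13.png

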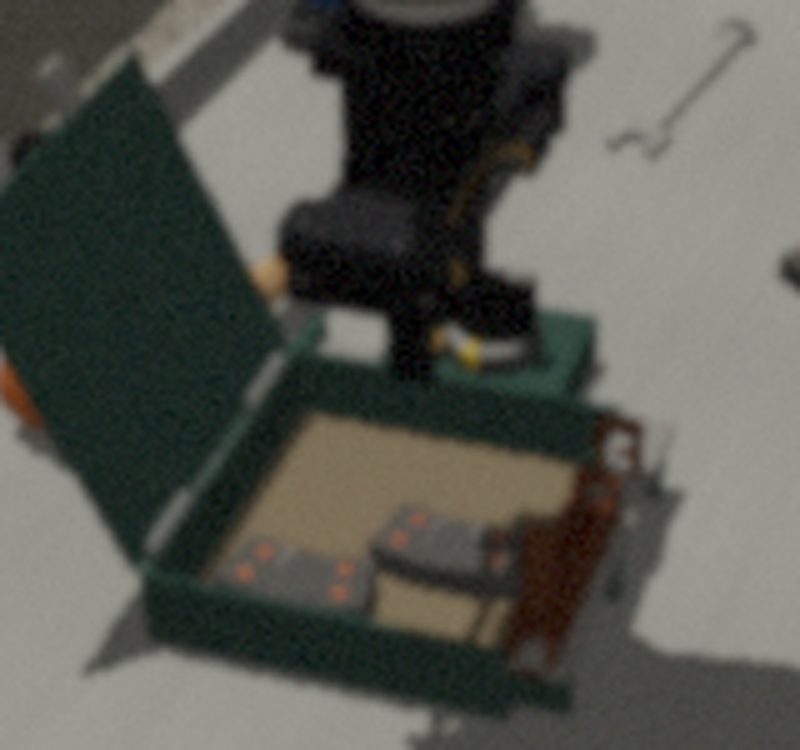

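View pics/t13.png

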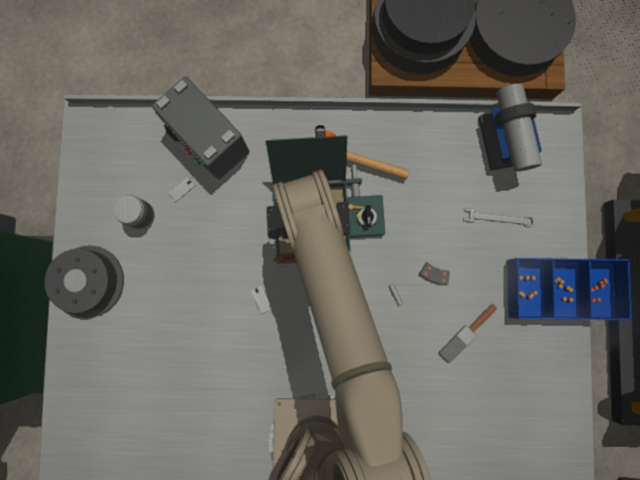

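```bash
python3 -m jog '[[-1.95,4.79,0,0,0,0,0.4],[-1.95,4.79,0,0,0,0,0.4],[-1.95,4.79,0,0,0,0,0.4],[-1.95,4.79,0,0,0,0,0.4],[-1.95,4.79,0,0,0,0,0.4],[-1.95,4.79,0,0,0,0,0.4],[-1.95,4.79,0,0,0,0,0.4],[0,0,0,0,0,-0.166,0.4],[0,0,0,0,0,-0.166,0.4],[0,0,0,0,0,-0.166,0.4],[0,0,0,0,0,-0.166,0.4],[0,0,0,0,0,-0.166,0.4],[0,0,2,0,0,-0.166,0.4],[0,0,3,0,0,-0.163,0.4],[0,0,0,0,0,0,0.4]]'; python3 - <<'E'
from pads import *
st(); go([.4544,-.3165,.014],1.233)
sd=r.camera("side"); crop(sd,(310,90,470,230),5,"s14")
E
```

```text
time: 41.42
ee_pos: [0.4523, -0.315, 0.105]
eef_rot: [0.816, 0.578, -0.0, -0.003]
ft_force: [-0.1, 0.4, 0.1]
width: 0.0609
t 41.42 p [ 0.4523 -0.315   0.105 ] z [-0.004  0.005 -1.   ] yaw_y -0.3388 F [-0.1  0.4  0.1] w 0.0609 q [ 1.15  0.38 -0.73  1.77  0.28  1.1  -0.02]
shift cm [-0.11  0.29  9.1 ] dist 9.1 turn [-0.005 -0.003 -0.001]
```

View pics/s14.png

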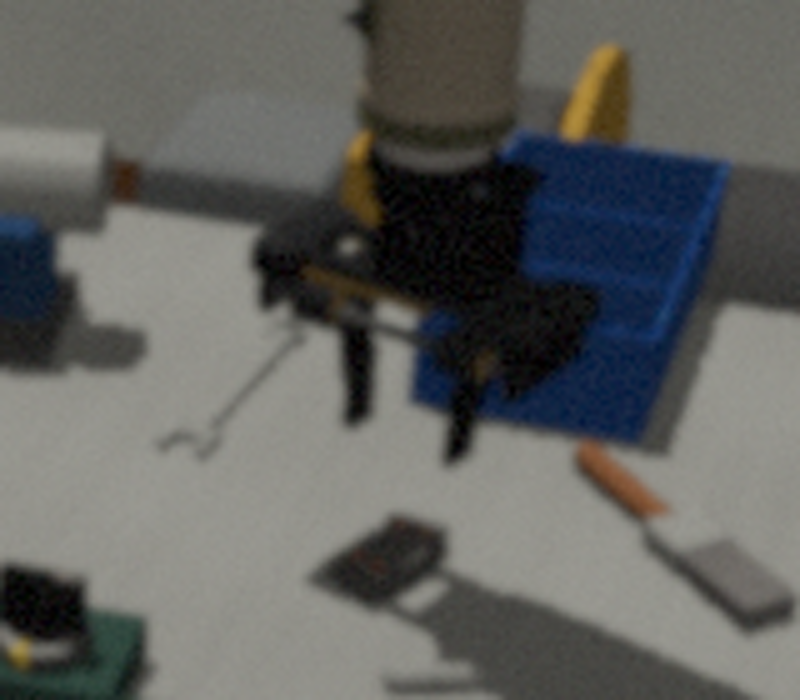

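```bash
python3 -m jog '[[-0.05,0.15,3,0,0,0,0.4],[0,0,3,0,0,0,0.4],[0,0,1.5,0,0,0,0.4],[0,0,0.6,0,0,0,0.4],[0,0,0,0,0,0,0.4],[0,0,0,0,0,0,0.4]]'; python3 - <<'E'
from pads import *
st(); go([.4544,-.3165,.013],1.233)
E
```

```text
time: 42.22
ee_pos: [0.4562, -0.3175, 0.0279]
eef_rot: [0.816, 0.578, 0.001, 0.001]
ft_force: [0.1, -0.3, -0.3]
width: 0.0609
t 42.23 p [ 0.4562 -0.3175  0.0279] z [ 0.002 -0.    -1.   ] yaw_y -0.3384 F [ 0.1 -0.3 -0.3] w 0.0609 q [ 1.1   0.49 -0.69  1.82  0.37  0.96 -0.09]
shift cm [ 0.03 -0.21  1.49] dist 1.5 turn [ 0.002 -0.    -0.001]
```

```bash
python3 -m jog '[[0,-0.2,0.7,0,0,0,0.4],[0,0,0.5,0,0,0,0.4],[0,0,0.2,0,0,0,0.4],[0,0,0,0,0,0,0.4]]' && python3 -m jog '[[0,0,0,0,0,0,-1],[0,0,0,0,0,0,-1],[0,0,0,0,0,0,-1],[0,0,0,0,0,0,-1]]' 50;  python3 -m jog '[[0,0,-2,0,0,0,-1],[0,0,-4,0,0,0,-1],[0,0,-5,0,0,0,-1],[0,0,-3,0,0,0,-1],[0,0,0,0,0,0,-1]]';python3 -c "
from h import *
st()
q=cw(CAS,[[.035,-.040,.15]])[0];print(q);go(q,CAS[2])
s=r.camera('side');crop(s,(300,90,460,230),5,'s15')"
```

```text
time: 42.72
ee_pos: [0.4537, -0.3163, 0.0127]
eef_rot: [0.816, 0.578, 0.0, -0.0]
ft_force: [0.3, 0.6, 0.2]
width: 0.0608
time: 43.22
ee_pos: [0.4539, -0.3165, 0.013]
eef_rot: [0.816, 0.578, 0.001, 0.0]
ft_force: [0.9, 0.1, 0.3]
width: 0.0377
time: 43.85
ee_pos: [0.4548, -0.317, 0.156]
eef_rot: [0.816, 0.578, 0.001, 0.002]
ft_force: [0.5, -0.7, -3.3]
width: 0.0374
t 43.85 p [ 0.4548 -0.317   0.156 ] z [ 0.004 -0.003 -1.   ] yaw_y -0.3379 F [ 0.5 -0.7 -3.3] w 0.0374 q [ 1.17  0.32 -0.76  1.72  0.24  1.19  0.01]
[ 0.63864286 -0.01352182  0.15      ]
shift cm [34.73  7.28  0.6 ] dist 35.5 turn [ 0.005 -0.002  1.159]
```

View pics/s15.png

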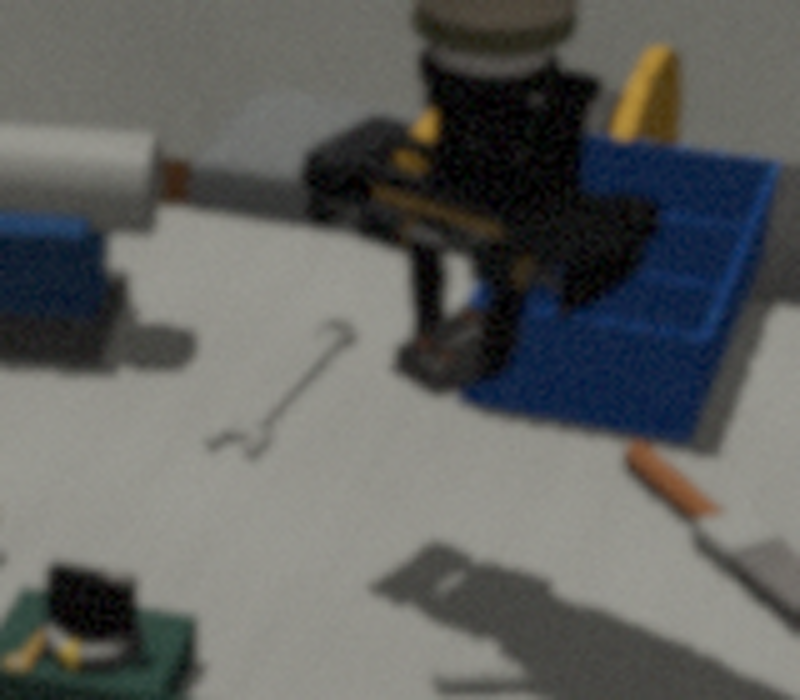

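```bash
python3 -m jog '[[0,0,0,0,0,0.166,-1],[0,0,0,0,0,0.166,-1],[0,0,0,0,0,0.166,-1],[0,0,0,0,0,0.166,-1],[0,0,0,0,0,0.166,-1],[0,0,0,0,0,0.166,-1],[0,0,0,0,0,0.163,-1],[2.94,-4.13,0,0,0,0,-1],[2.94,-4.13,0,0,0,0,-1],[2.94,-4.13,0,0,0,0,-1],[2.94,-4.13,0,0,0,0,-1],[2.94,-4.13,0,0,0,0,-1],[2.94,-4.13,0,0,0,0,-1],[2.94,-4.13,0,0,0,0,-1],[0,0,0,0,0,0,-1]]';python3 -c "
from h import *
st()
q=cw(CAS,[[.035,-.040,.018]])[0];go(q,CAS[2])
s=r.camera('side');crop(s,(220,150,380,300),5,'s16')"
```

```text
time: 45.78
ee_pos: [0.6374, -0.007, 0.1513]
eef_rot: [0.999, 0.041, -0.001, -0.002]
ft_force: [-0.3, -0.8, -1.6]
width: 0.0376
t 45.77 p [ 0.6374 -0.007   0.1513] z [-0.002  0.004 -1.   ] yaw_y -1.4898 F [-0.3 -0.8 -1.6] w 0.0376 q [ 0.45  0.51 -0.69  1.5   0.33  1.26 -1.77]
shift cm [ 0.09  0.71 13.32] dist 13.3 turn [-0.004  0.001  0.008]
```

View pics/s16.png

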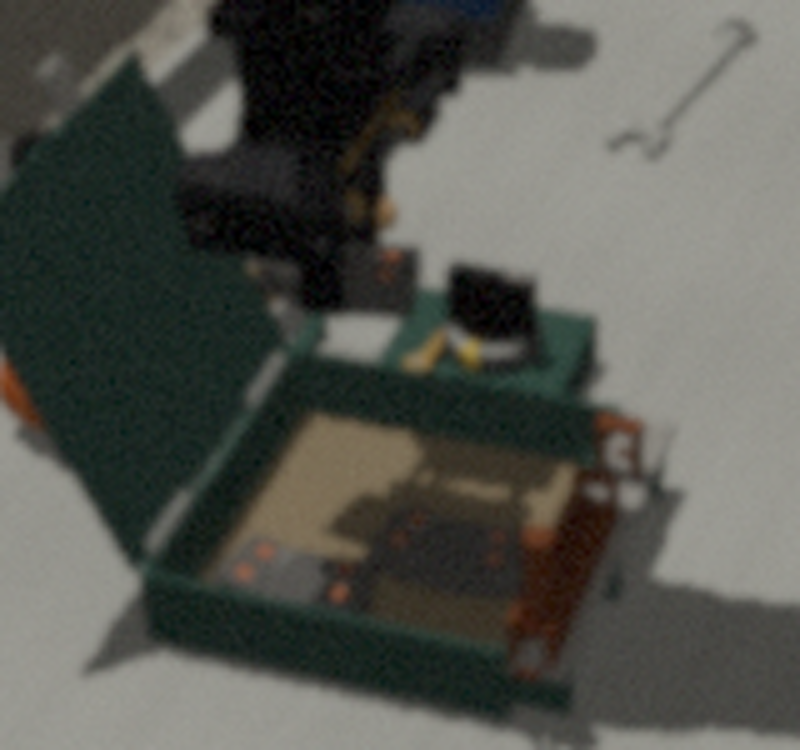

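```bash
python3 -m jog '[[0,0.5,4,0,0,0.008,-1],[0,0,4,0,0,0,-1],[0,0,2.5,0,0,0,-1],[0,0,1.2,0,0,0,-1],[0,0,0.6,0,0,0,-1],[0,0,0,0,0,0,-1],[0,0,0,0,0,0,-1]]'; python3 - <<'E'
from h import *
st(); go(cw(CAS,[[.035,-.038,.018]])[0],CAS[2])
E
```

```text
time: 46.7
ee_pos: [0.6386, -0.018, 0.0312]
eef_rot: [0.999, 0.033, 0.001, -0.0]
ft_force: [0.6, -0.7, -2.6]
width: 0.0378
t 46.7 p [ 0.6386 -0.018   0.0312] z [ 0.002  0.    -1.   ] yaw_y -1.5051 F [ 0.6 -0.7 -2.6] w 0.0378 q [ 0.43  0.63 -0.64  1.59  0.41  1.05 -1.83]
shift cm [ 0.03 -0.64  1.32] dist 1.5 turn [-0.    -0.002 -0.008]
```

```bash
python3 -m jog '[[0,-0.6,0.3,0,0,-0.008,-1],[0,0,0.5,0,0,0,-1],[0,0,0.2,0,0,0,-1],[0,0,0,0,0,0,-1]]'; python3 - <<'E'
from h import *
st(); go(cw(CAS,[[.035,-.038,.018]])[0],CAS[2])
E
```

```text
time: 47.2
ee_pos: [0.6375, -0.0121, 0.0199]
eef_rot: [0.999, 0.037, 0.0, -0.0]
ft_force: [-0.1, -0.6, -3.0]
width: 0.0376
t 47.2 p [ 0.6375 -0.0121  0.0199] z [ 0.  0. -1.] yaw_y -1.4971 F [-0.1 -0.6 -3. ] w 0.0376 q [ 0.42  0.64 -0.63  1.6   0.42  1.04 -1.83]
shift cm [ 0.11 -0.05  0.19] dist 0.2 turn [-0. -0.  0.]
```

```bash
python3 -m jog '[[0,0,0.15,0,0,0,-1],[0,0,0,0,0,0,-1],[0,0,0,0,0,0,0.03],[0,0,0,0,0,0,0.03],[0,0,0,0,0,0,0.03]]'; python3 -m jog '[[0,0,-1,0,0,0,0.05],[0,0,-3,0,0,0,0.1],[0,0,-5,0,0,0,0.3],[0,0,-5,0,0,0,0.3],[0,0,-5,0,0,0,0.3],[0,0,-5,0,0,0,0.3],[0,0,0,0,0,0,0.4]]'; python3 - <<'E'
from pads import *
st(); s=r.camera('side');crop(s,(220,150,380,300),5,'s17')
E
```

```text
time: 47.82
ee_pos: [0.6379, -0.0119, 0.019]
eef_rot: [0.999, 0.037, 0.001, -0.0]
ft_force: [-0.2, 0.6, -0.3]
width: 0.0444
time: 48.7
ee_pos: [0.6391, -0.0113, 0.2642]
eef_rot: [0.999, 0.037, 0.004, -0.0]
ft_force: [0.6, 0.0, -0.0]
width: 0.0592
t 48.7 p [ 0.6391 -0.0113  0.2642] z [ 0.009  0.    -1.   ] yaw_y -1.4968 F [ 0.6  0.  -0. ] w 0.0592 q [ 0.46  0.43 -0.72  1.35  0.28  1.45 -1.73]
```

View pics/s17.png

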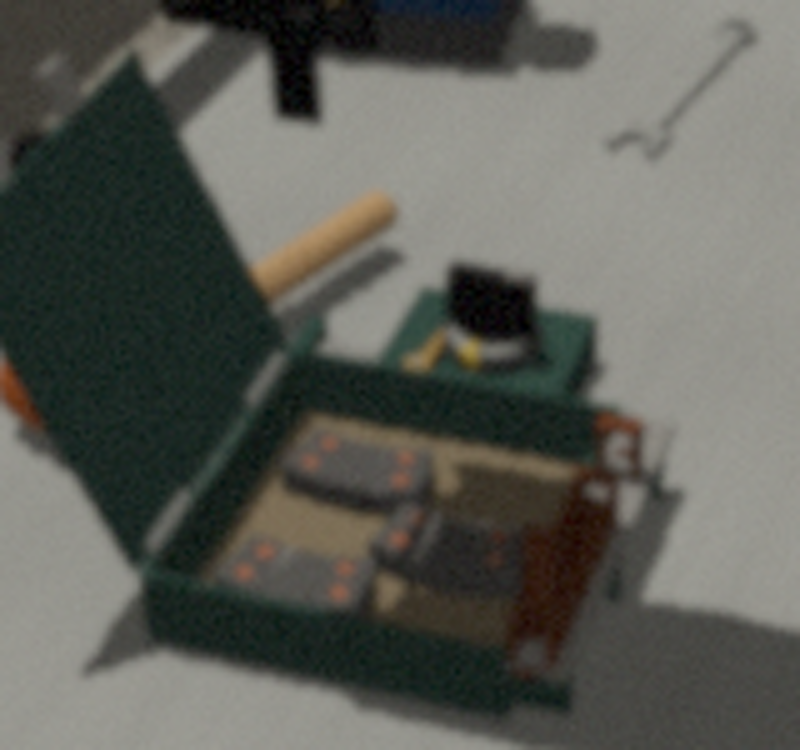

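```bash
python3 -m jog '[[0,0,-1.5,0,0,0,0.4],[4.2,0.4,0,0,0,0,0.4],[4,0,0,0,0,0,0.4],[4,0,0,0,0,0,0.4],[4,0,0,0,0,0,0.4],[0,0,0,0,0,0,0.4],[0,0,0,0,0,0,0.4]]'; python3 - <<'E'
from pads import *
st(); go([.8020,.0042,.1768],CAS[2])
s=r.camera('side');crop(s,(160,100,320,250),5,'s18')
t=r.camera("top");cv2.imwrite("pics/t18.png",t["frame"][:,:,::-1])
E
```

```text
time: 49.62
ee_pos: [0.7989, -0.0038, 0.2734]
eef_rot: [0.999, 0.037, -0.0, -0.0]
ft_force: [0.4, -1.0, 0.3]
width: 0.0612
t 49.62 p [ 0.7989 -0.0038  0.2734] z [-0.     0.001 -1.   ] yaw_y -1.4965 F [ 0.4 -1.   0.3] w 0.0612 q [ 0.19  0.82 -0.62  0.72  0.44  1.69 -1.7 ]
shift cm [ 0.37 -0.76  9.66] dist 9.7 turn [-0.001  0.     0.001]
```

View pics/s18.png

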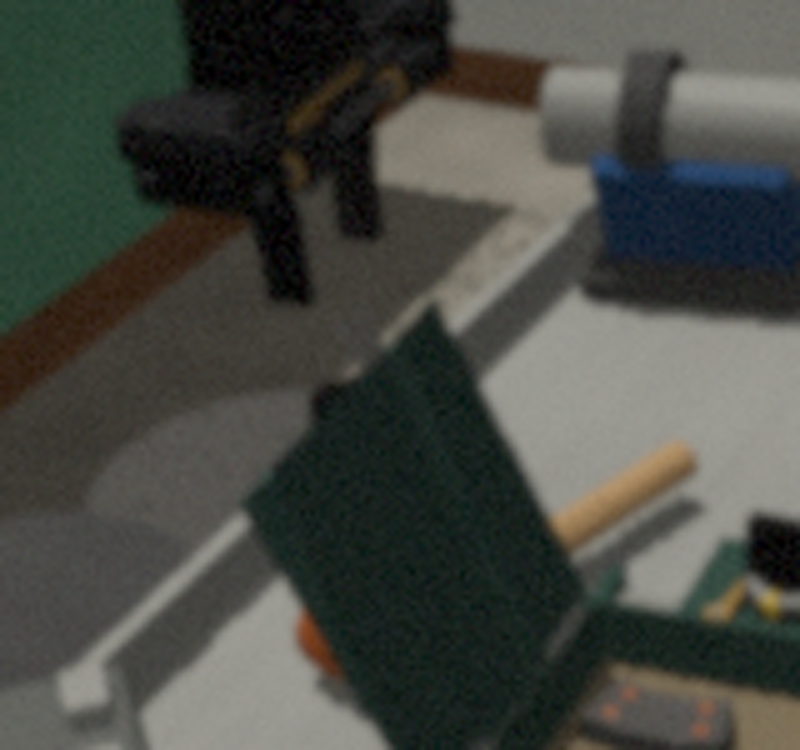

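View pics/t18.png

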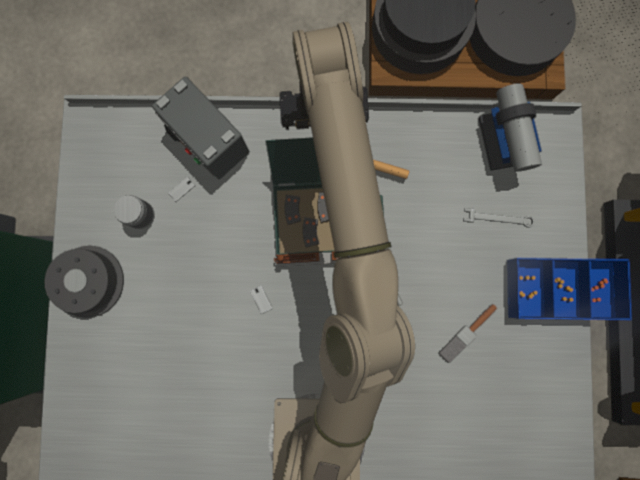

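```bash
python3 -m jog '[[0.35,-0.75,2,0,0,0,0.4],[0,0,3,0,0,0,0.4],[0,0,2.5,0,0,0,0.4],[0,0,1.5,0,0,0,0.4],[0,0,0.6,0,0,0,0.4],[0,0,0,0,0,0,0.4],[0,0,0,0,0,0,0.4]]';python3 - <<'E'
from pads import *
st(); go([.8020,.0040,.1768],CAS[2])
E
```

```text
time: 50.6
ee_pos: [0.8027, 0.0038, 0.179]
eef_rot: [0.999, 0.037, 0.001, -0.0]
ft_force: [-0.2, 0.2, -0.1]
width: 0.0608
t 50.6 p [0.8027 0.0038 0.179 ] z [ 0.002  0.001 -1.   ] yaw_y -1.4971 F [-0.2  0.2 -0.1] w 0.0608 q [ 0.22  0.85 -0.63  0.89  0.45  1.52 -1.75]
shift cm [-0.07 -0.02  0.22] dist 0.2 turn [-0.    -0.002  0.   ]
```

```bash
python3 -m jog '[[0,0,0.15,0,0,0,-1],[0,0,0,0,0,0,-1],[0,0,0,0,0,0,-1],[0,0,0,0,0,0,-1],[0,0,0,0,0,0,-1],[0,0,0,0,0,0,-1]]' 25;  python3 -m jog '[[-0.7,0,-0.47,0,0,0,-1],[-0.75,0,-0.47,0,0,0,-1],[-1.54,0,-0.8,0,0,0,-1],[-1.61,0,-0.64,0,0,0,-1],[0,0,0,0,0,0,-1]]'
```

```text
time: 51.35
ee_pos: [0.8023, 0.0043, 0.1764]
eef_rot: [0.999, 0.037, 0.0, -0.001]
ft_force: [0.1, 2.4, 0.4]
width: 0.0248
time: 51.98
ee_pos: [0.7553, 0.0007, 0.2009]
eef_rot: [0.999, 0.037, 0.0, -0.0]
ft_force: [-2.5, 4.0, 1.0]
width: 0.0252
```

```bash
python3 -m jog '[[-1.67,0,-0.47,0,0,0,-1],[-1.71,0,-0.3,0,0,0,-1],[-1.73,0,-0.13,0,0,0,-1],[-1.73,0,0.04,0,0,0,-1],[-1.72,0,0.21,0,0,0,-1],[-1.69,0,0.38,0,0,0,-1],[0,0,0,0,0,0,-1]]';  python3 -m jog '[[-1.64,0,0.55,0,0,0,-1],[-1.58,0,0.71,0,0,0,-1],[-1.5,0,0.87,0,0,0,-1],[-1.41,0,1.01,0,0,0,-1],[-1.3,0,1.15,0,0,0,-1],[-1.18,0,1.27,0,0,0,-1],[0,0,0,0,0,0,-1]]'; python3 - <<'E'
from h import *
st()
k=r.read_state()["ee_pos"]; h=cw(CAS,[[.095,-.035,.0455]])[0]
v=np.array(k)+[0,0,.008]-h; dx=v[0]*np.cos(CAS[2])+v[1]*np.sin(CAS[2]); print(np.arctan2(34,-170)-np.arctan2(v[2],dx), np.hypot(dx,v[2]))
E
```

```text
time: 52.85
ee_pos: [0.6533, -0.0072, 0.2024]
eef_rot: [0.999, 0.037, -0.0, -0.0]
ft_force: [-3.0, 4.6, -1.2]
width: 0.0248
time: 53.72
ee_pos: [0.5692, -0.0136, 0.1464]
eef_rot: [0.999, 0.037, 0.001, -0.0]
ft_force: [5.1, 3.8, -8.8]
width: 0.0254
t 53.73 p [ 0.5692 -0.0136  0.1464] z [ 0.002  0.001 -1.   ] yaw_y -1.4967 F [ 5.1  3.8 -8.8] w 0.0254 q [ 0.56  0.37 -0.75  1.69  0.27  1.18 -1.75]
0.5027496732701588 0.16904385951459447
```

```bash
python3 -m jog '[[-1.05,0,1.38,0,0,0,-1],[-0.9,0,1.48,0,0,0,-1],[-0.75,0,1.56,0,0,0,-1],[0,0,0,0,0,0,-1]]'; python3 -m jog '[[-0.59,0,1.63,0,0,0,-1],[-0.42,0,1.3,0,0,0,-1],[0,0,0,0,0,0,-1]]'
```

```text
time: 54.22
ee_pos: [0.5433, -0.0155, 0.1026]
eef_rot: [0.999, 0.037, 0.002, -0.001]
ft_force: [7.7, 2.1, -6.6]
width: 0.0252
time: 54.6
ee_pos: [0.5339, -0.0162, 0.0732]
eef_rot: [0.999, 0.037, 0.003, -0.001]
ft_force: [10.8, 2.8, -5.6]
width: 0.0251
```

```bash
python3 -m jog '[[-0.2,0,0.3,0,0,0,-1],[0,0,0,0,0,0,-1]]'; python3 -m jog '[[-0.1,0,0.3,0,0,0,-1],[0,0,0,0,0,0,-1]]'; python3 - <<'E'
from h import *
s=r.camera('side');crop(s,(220,150,380,300),5,'s19')
E
```

```text
time: 54.85
ee_pos: [0.5336, -0.0163, 0.0714]
eef_rot: [0.999, 0.037, 0.005, -0.001]
ft_force: [16.4, 3.4, -6.4]
width: 0.0252
time: 55.1
ee_pos: [0.5331, -0.0163, 0.0696]
eef_rot: [0.999, 0.037, 0.005, -0.0]
ft_force: [12.4, 2.5, 5.1]
width: 0.0255
```

View pics/s19.png

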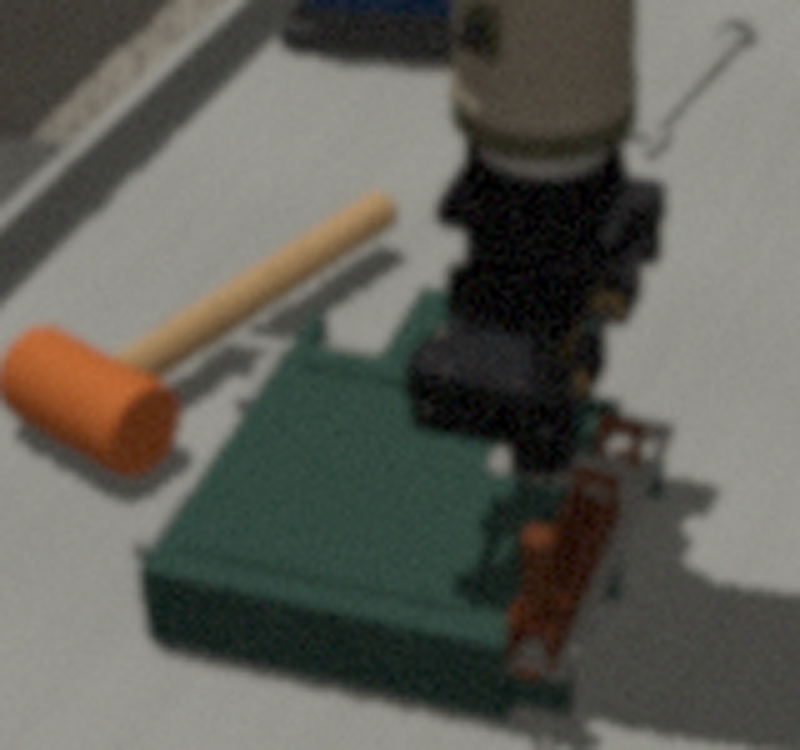

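```bash
python3 -m jog '[[0,0,0,0,0,0,0.4],[0,0,0,0,0,0,0.4],[0,0,-3,0,0,0,0.4],[0,0,-5,0,0,0,0.4],[-1.8,-4,0,0,0,0,0.4],[-1.8,-4,0,0,0,0,0.3],[-0.2,-4,0,0,0,0,0.3],[0,0,0,0,0,0,0.3],[0,0,0,0,0,0,0.3]]';python3 - <<'E'
from h import *
st(); go([.4885,.1006,.0876],CAS[2])
s=r.camera('side');crop(s,(240,170,380,300),5,'s20')
E
```

```text
time: 56.28
ee_pos: [0.4814, 0.0993, 0.147]
eef_rot: [0.999, 0.037, -0.0, 0.0]
ft_force: [0.1, -0.2, -0.5]
width: 0.0568
t 56.27 p [0.4814 0.0993 0.147 ] z [-0. -0. -1.] yaw_y -1.4974 F [ 0.1 -0.2 -0.5] w 0.0568 q [ 0.5   0.2  -0.86  1.88  0.17  1.14 -1.92]
shift cm [ 0.72 -0.08  5.94] dist 6.0 turn [ 0.  0. -0.]
```

View pics/s20.png

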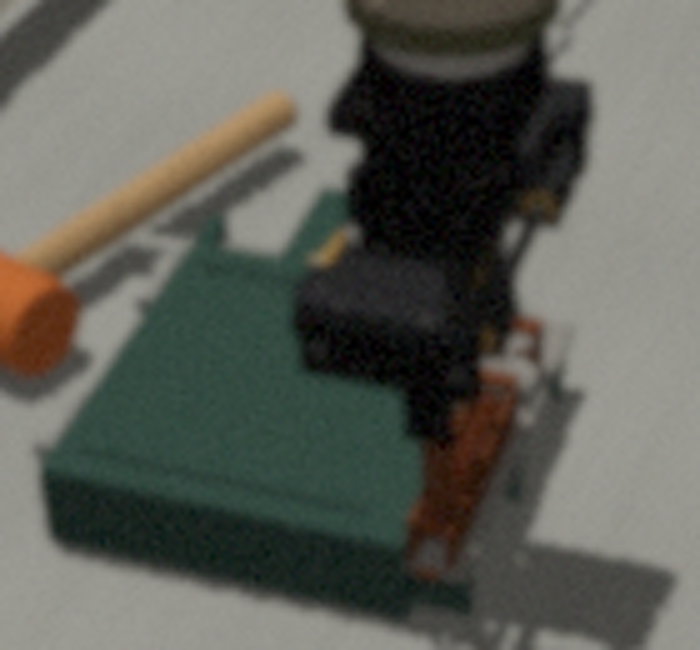

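```bash
python3 -m jog '[[0.7,0,0,0,0,0,0.3],[0,0,2,0,0,0,0.3],[0,0,2,0,0,0,0.3],[0,0,1.3,0,0,0,0.3],[0,0,0.6,0,0,0,0.3],[0,0,0,0,0,0,0.3]]' && python3 -m jog '[[0,0,0,0,0,0,-1],[0,0,0,0,0,0,-1],[0,0,0,0,0,0,-1],[0,0,0,0,0,0,-1],[0,0,0,0,0,0,-1],[0,0,0,0,0,0,-1]]' 40
```

```text
time: 57.08
ee_pos: [0.4887, 0.1008, 0.0885]
eef_rot: [0.999, 0.037, 0.0, -0.0]
ft_force: [1.0, 0.8, 0.4]
width: 0.0563
time: 57.82
ee_pos: [0.4887, 0.1007, 0.0886]
eef_rot: [0.999, 0.037, 0.0, -0.0]
ft_force: [0.1, -1.1, 1.7]
width: 0.015
```

Gripped (15 mm). Shoot the bolt home, 55 mm along tool +y.

```bash
python3 -m jog '[[0,0.6,0,0,0,0,-1],[0,0.6,0,0,0,0,-1],[0,0.6,0,0,0,0,-1],[0,0.6,0,0,0,0,-1],[0,0,0,0,0,0,-1]]'; python3 -m jog '[[0,0.6,0,0,0,0,-1],[0,0.6,0,0,0,0,-1],[0,0.6,0,0,0,0,-1],[0,0.6,0,0,0,0,-1],[0,0.4,0,0,0,0,-1],[0,0,0,0,0,0,-1]]'; python3 -m jog '[[0,0.3,0,0,0,0,-1],[0,0.2,0,0,0,0,-1],[0,0,0,0,0,0,-1]]'
```

```text
time: 58.45
ee_pos: [0.4905, 0.0772, 0.0886]
eef_rot: [0.999, 0.037, 0.001, -0.001]
ft_force: [0.5, 2.5, -0.3]
width: 0.0145
time: 59.2
ee_pos: [0.4926, 0.049, 0.0886]
eef_rot: [0.999, 0.037, 0.001, -0.0]
ft_force: [0.9, 2.3, -0.4]
width: 0.0146
time: 59.58
ee_pos: [0.4929, 0.0457, 0.0886]
eef_rot: [0.999, 0.038, 0.001, -0.001]
ft_force: [0.3, 7.4, -1.3]
width: 0.015
```

```bash
python3 -m jog '[[0,0.2,0,0,0,0,-1],[0,0.1,0,0,0,0,-1],[0,0,0,0,0,0,-1]]'; python3 -m jog '[[0,-0.25,0,0,0,0,-1],[0,0,0,0,0,0,0.3],[0,0,0,0,0,0,0.3],[0,0,-3,0,0,0,0.3],[0,0,-5,0,0,0,0.3],[0,0,-5,0,0,0,0.3],[0,0,0,0,0,0,0.3]]';python3 - <<'E'
from h import *
st(); s=r.camera('side');crop(s,(240,170,380,300),5,'s21')
t=r.camera('top');crop(t,(250,160,400,280),5,'t21')
g=cw(CAS,[[-.005,-.152,.058]])[0];print(g); go([*g[:2],.16],CAS[2])
E
```

```text
time: 59.95
ee_pos: [0.4929, 0.0456, 0.0886]
eef_rot: [0.999, 0.039, 0.001, -0.003]
ft_force: [0.3, 18.2, -2.7]
width: 0.0152
time: 60.82
ee_pos: [0.4946, 0.043, 0.222]
eef_rot: [0.999, 0.036, 0.003, 0.001]
ft_force: [-0.7, -0.3, -0.6]
width: 0.0558
t 60.83 p [0.4946 0.043  0.222 ] z [ 0.007 -0.001 -1.   ] yaw_y -1.4981 F [-0.7 -0.3 -0.6] w 0.0558 q [ 0.62  0.12 -0.85  1.78  0.1   1.28 -1.75]
[ 0.60697544 -0.12815678  0.058     ]
shift cm [10.15 17.86  5.86] dist 21.4 turn [ 0.001 -0.001 -0.001]
```

View pics/s21.png

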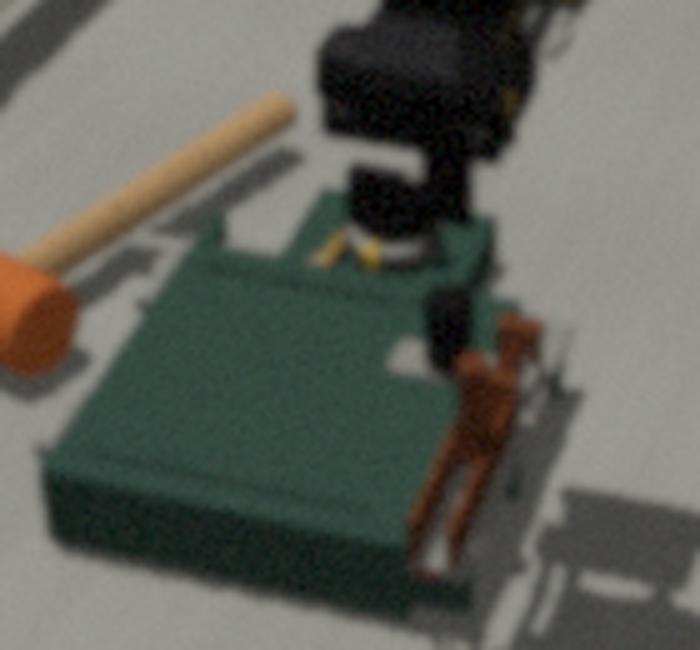

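View pics/t21.png

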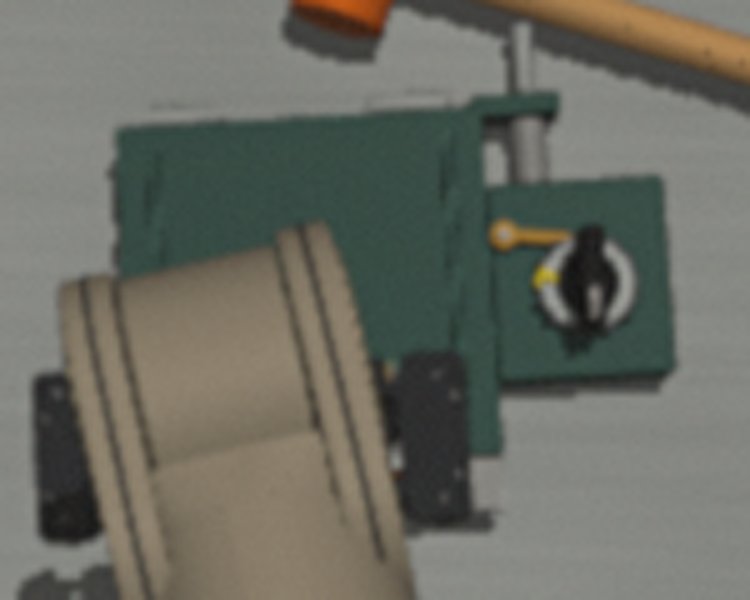

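```bash
python3 -m jog '[[2.54,4.46,0,0,0,0,0],[2.54,4.46,0,0,0,0,0],[2.54,4.46,0,0,0,0,0],[2.54,4.46,0,0,0,0,0],[0,0,0,0,0,-0.18,0],[0,0,0,0,0,-0.18,0],[0,0,0,0,0,-0.18,0],[0,0,0,0,0,-0.18,0],[0,0,0,0,0,-0.18,0],[0,0,0,0,0,-0.18,0],[0,0,0,0,0,-0.18,0],[0,0,0,0,0,-0.18,0],[0,0,0,0,0,-0.18,0],[0,0,0,0,0,0,0]]';python3 - <<'E'
from h import *
st(); g=cw(CAS,[[-.005,-.152,.058]])[0]; go([*g[:2],.2],CAS[2]-.03+np.pi)
E
```

```text
time: 62.68
ee_pos: [0.6065, -0.1272, 0.2167]
eef_rot: [0.663, 0.749, -0.0, -0.001]
ft_force: [-0.2, -0.1, -0.0]
width: 0.0432
t 62.67 p [ 0.6065 -0.1272  0.2167] z [-0.002  0.001 -1.   ] yaw_y 0.1219 F [-0.2 -0.1 -0. ] w 0.0432 q [ 0.86  0.51 -1.    1.46  0.43  1.41 -0.03]
shift cm [-0.11  0.03  1.67] dist 1.7 turn [-0.    -0.002 -1.492]
```

```bash
python3 -m jog '[[0,0,0,0,0,-0.166,0],[0,0,0,0,0,-0.166,0],[0,0,0,0,0,-0.166,0],[0,0,0,0,0,-0.166,0],[0,0,0,0,0,-0.166,0],[0,0,0,0,0,-0.166,0],[0,0,0,0,0,-0.166,0],[0,0,0,0,0,-0.166,0],[0,0,0,0,0,-0.164,0],[0,0,4,0,0,0,0],[0,0,0,0,0,0,0],[0,0,0,0,0,0,0]]';python3 - <<'E'
from h import *
st(); g=cw(CAS,[[-.005,-.152,.059]])[0]; go(g,CAS[2]-.03+np.pi)
s=r.camera('side');crop(s,(260,120,400,250),5,'s22')
E
```

```text
time: 64.18
ee_pos: [0.6074, -0.1268, 0.1792]
eef_rot: [-0.021, 1.0, 0.0, 0.0]
ft_force: [0.1, -0.2, -0.6]
width: 0.0434
t 64.17 p [ 0.6074 -0.1268  0.1792] z [ 0.001  0.001 -1.   ] yaw_y 1.6131 F [ 0.1 -0.2 -0.6] w 0.0434 q [ 0.99  0.69 -1.26  1.5   0.66  1.43  1.32]
shift cm [ 0.06 -0.14 12.02] dist 12.0 turn [ 0.001  0.001 -0.001]
```

View pics/s22.png

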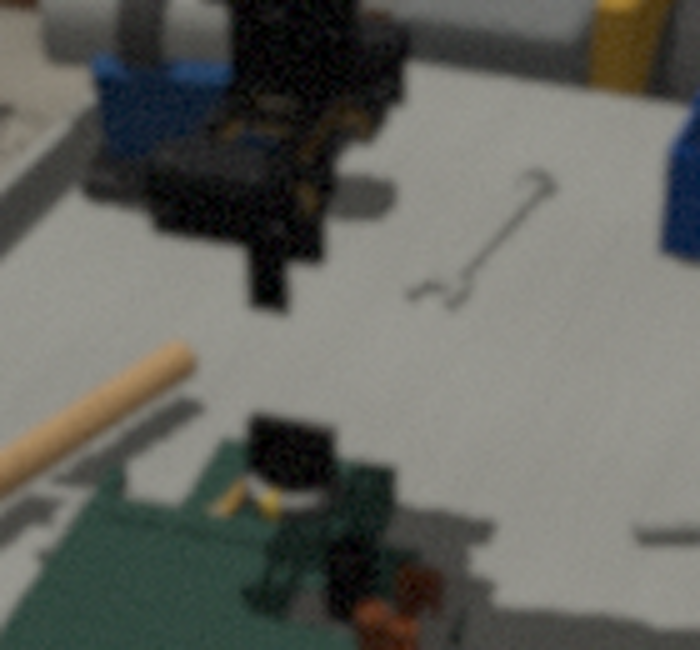

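```bash
python3 -m jog '[[0.06,-0.1,4,0,0,0,0],[0,0,3,0,0,0,0],[0,0,2.5,0,0,0,0],[0,0,1.5,0,0,0,0],[0,0,0.7,0,0,0,0],[0,0,0,0,0,0,0],[0,0,0,0,0,0,0]]';python3 - <<'E'
from h import *
st(); g=cw(CAS,[[-.005,-.152,.059]])[0]; go(g,CAS[2]-.03+np.pi)
s=r.camera('side');crop(s,(260,120,400,250),5,'s23')
E
```

```text
time: 65.1
ee_pos: [0.6074, -0.1279, 0.0624]
eef_rot: [-0.022, 1.0, 0.0, 0.001]
ft_force: [-0.4, 0.7, -0.0]
width: 0.0435
t 65.1 p [ 0.6074 -0.1279  0.0624] z [ 0.002  0.    -1.   ] yaw_y 1.6149 F [-0.4  0.7 -0. ] w 0.0435 q [ 0.95  0.8  -1.16  1.61  0.76  1.25  1.26]
shift cm [ 0.04 -0.03  0.34] dist 0.3 turn [0.    0.002 0.001]
```

View pics/s23.png

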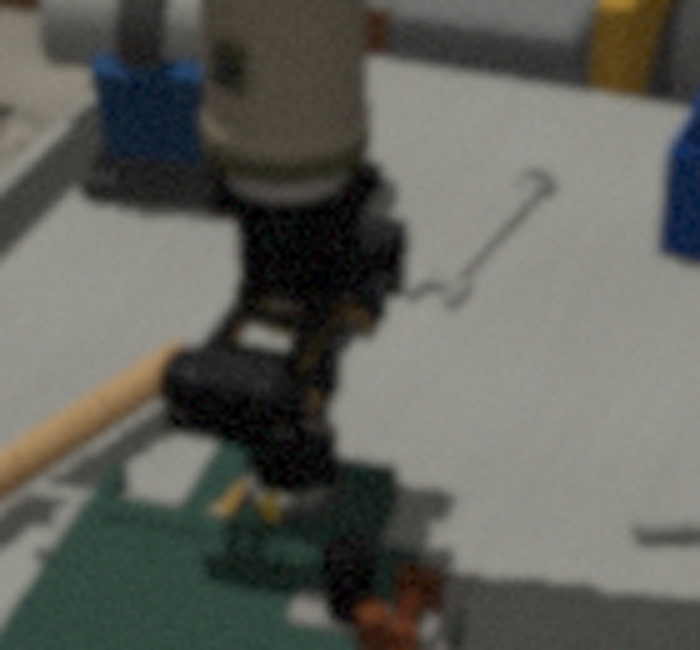

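```bash
python3 -m jog '[[0,0,0.2,0,0,0,-1],[0,0,0,0,0,0,-1],[0,0,0,0,0,0,-1],[0,0,0,0,0,0,-1],[0,0,0,0,0,0,-1],[0,0,0,0,0,0,-1]]' 40;python3 - <<'E'
from h import *
s=st();print(s["torque"])
E
```

```text
time: 65.9
ee_pos: [0.6068, -0.128, 0.0596]
eef_rot: [-0.022, 1.0, 0.0, 0.0]
ft_force: [-0.2, -0.9, 0.4]
width: 0.0137
t 65.9 p [ 0.6068 -0.128   0.0596] z [ 0.001  0.    -1.   ] yaw_y 1.615 F [-0.2 -0.9  0.4] w 0.0137 q [ 0.95  0.8  -1.16  1.61  0.77  1.25  1.25]
[ 0.07701878 -0.12471275 -0.02387255]
```

```bash
python3 -m jog '[[0,0,0,0,0,0.12,-1],[0,0,0,0,0,0.12,-1],[0,0,0,0,0,0.12,-1],[0,0,0,0,0,0.12,-1],[0,0,0,0,0,0,-1]]';python3 -c "
from h import *
s=st();print(s['torque'])"; python3 -m jog '[[0,0,0,0,0,0.12,-1],[0,0,0,0,0,0.12,-1],[0,0,0,0,0,0.12,-1],[0,0,0,0,0,0.12,-1],[0,0,0,0,0,0,-1]]';python3 -c "
from h import *
s=st();print(s['torque'])"
```

```text
time: 66.53
ee_pos: [0.607, -0.1274, 0.0596]
eef_rot: [0.216, 0.977, 0.0, 0.001]
ft_force: [0.4, 1.6, -2.3]
width: 0.0137
t 66.53 p [ 0.607  -0.1274  0.0596] z [ 0.001  0.001 -1.   ] yaw_y 1.1364 F [ 0.4  1.6 -2.3] w 0.0137 q [ 0.91  0.75 -1.08  1.62  0.7   1.21  0.81]
[ 0.4877729  -0.39581185  0.04318575]
time: 67.15
ee_pos: [0.6073, -0.127, 0.0596]
eef_rot: [0.44, 0.898, 0.001, 0.001]
ft_force: [3.4, 3.0, -3.5]
width: 0.0138
t 67.15 p [ 0.6073 -0.127   0.0596] z [ 0.002  0.001 -1.   ] yaw_y 0.6591 F [ 3.4  3.  -3.5] w 0.0138 q [ 0.86  0.7  -1.    1.62  0.62  1.17  0.38]
[ 0.85626991 -0.95283371  0.14473101]
```

```bash
python3 -m jog '[[0,0,0,0,0,0.11,-1],[0,0,0,0,0,0.11,-1],[0,0,0,0,0,0.11,-1],[0,0,0,0,0,0.11,-1],[0,0,0,0,0,0,-1]]';python3 -c "
from h import *
s=st();print(s['torque'],.0735-(s and 0))"
```

```text
time: 67.78
ee_pos: [0.6077, -0.1268, 0.0596]
eef_rot: [0.625, 0.78, 0.002, 0.001]
ft_force: [6.7, 3.6, -5.6]
width: 0.0137
t 67.78 p [ 0.6077 -0.1268  0.0596] z [ 0.003  0.002 -1.   ] yaw_y 0.2198 F [ 6.7  3.6 -5.6] w 0.0137 q [ 0.81  0.66 -0.92  1.62  0.56  1.14 -0.02]
[ 0.88042527 -1.42772042  0.08430266] 0.0735
```

```bash
python3 -m jog '[[0,0,0,0,0,0,0.2],[0,0,0,0,0,0,0.2],[0,0,0,0,0,0,0.2],[0,0,-3,0,0,0,0.2],[0,0,-5,0,0,0,0.2],[0,0,-5,0,0,0,0.2],[0,0,-5,0,0,0,0.2],[0,0,0,0,0,0,0.2]]'; python3 -c "
from h import *
st();s=r.camera('side');crop(s,(240,170,380,300),5,'s24')"
```

```text
time: 68.78
ee_pos: [0.6082, -0.128, 0.2436]
eef_rot: [0.627, 0.779, 0.002, 0.003]
ft_force: [0.3, 0.4, -0.0]
width: 0.0527
t 68.78 p [ 0.6082 -0.128   0.2436] z [ 0.007 -0.001 -1.   ] yaw_y 0.2155 F [ 0.3  0.4 -0. ] w 0.0527 q [ 0.86  0.5  -1.01  1.42  0.42  1.44  0.07]
```

View pics/s24.png

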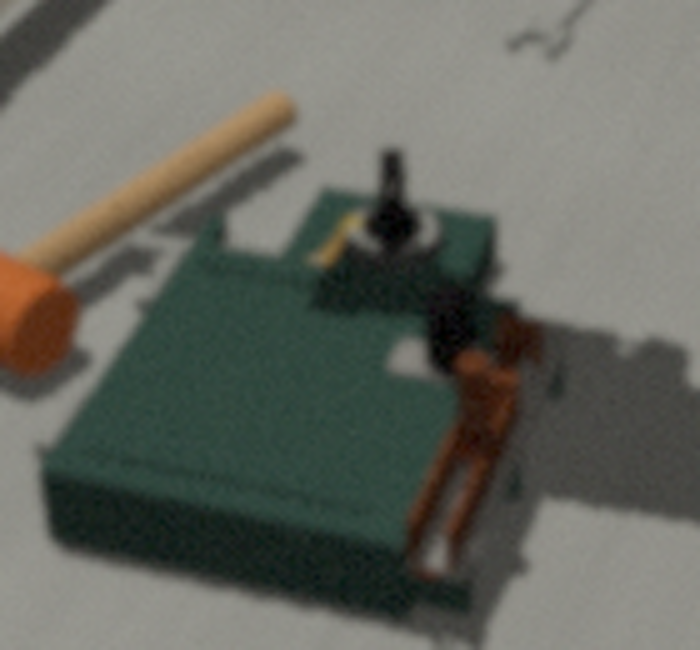

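```bash
python3 -m jog '[[-5,-1,0,0,0,0,0.2],[-5,-1,0,0,0,0,0.2],[-5,-1.5,0,0,0,0,0.2],[-5,-1.5,0,0,0,0,0.2],[-5,-1.5,0,0,0,0,0.2],[-5,-1.5,0,0,0,0,0.2],[0,0,0,0,0,0,0.2],[0,0,0,0,0,0,0.2]]'; python3 - <<'E'
from h import *
st();t=r.camera('top');s=r.camera('side')
crop(t,(330,180,400,240),10,'t25');cv2.imwrite("pics/t25f.png",t["frame"][:,:,::-1])
crop(s,(240,170,380,300),5,'s25')
# bar orientation: dark px in top view
for th in(.87,1.29,1.71):
    u=np.array([np.cos(th),-np.sin(th)])*.026
    P=cw(CAS,[[-.005+u[0],-.152+u[1],.08],[-.005-u[0],-.152-u[1],.08]]); print(th,np.round((proj(t,P)-[330,180]+.5)*10), np.round((proj(s,P)-[240,170]+.5)*5))
E
```

```text
time: 69.82
ee_pos: [0.5922, -0.4376, 0.2376]
eef_rot: [0.627, 0.779, 0.001, -0.001]
ft_force: [0.1, 1.8, -0.5]
width: 0.0523
t 69.83 p [ 0.5922 -0.4376  0.2376] z [-0.001  0.002 -1.   ] yaw_y 0.2157 F [ 0.1  1.8 -0.5] w 0.0523 q [ 1.04  0.73 -0.88  1.05  0.54  1.57  0.53]
0.87 [[467. 281.]
 [326. 415.]] [[376. 149.]
 [411. 197.]]
1.29 [[489. 315.]
 [304. 380.]] [[395. 147.]
 [391. 200.]]
1.71 [[495. 356.]
 [298. 340.]] [[414. 149.]
 [372. 197.]]
```

View pics/t25.png

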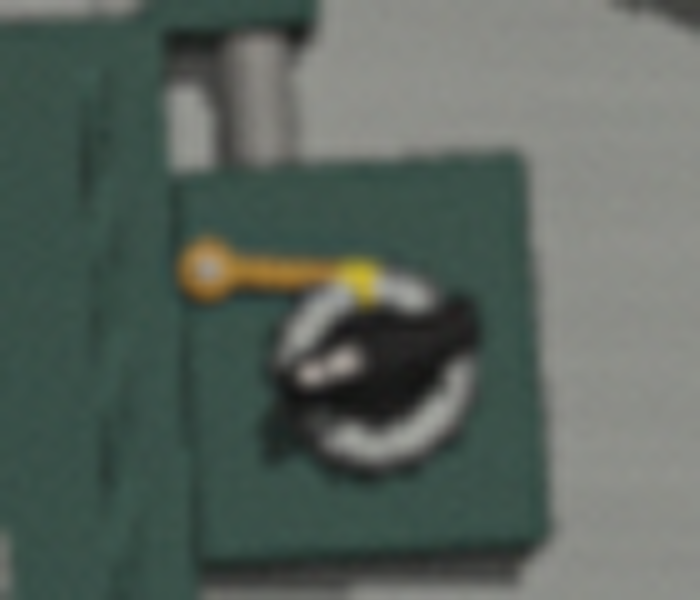

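View pics/t25f.png

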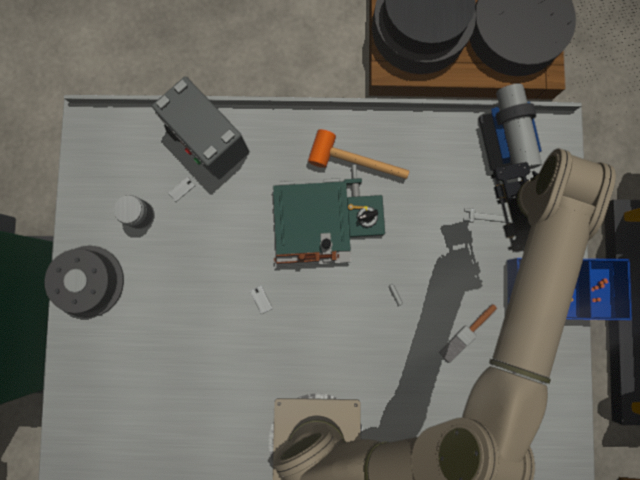

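View pics/s25.png

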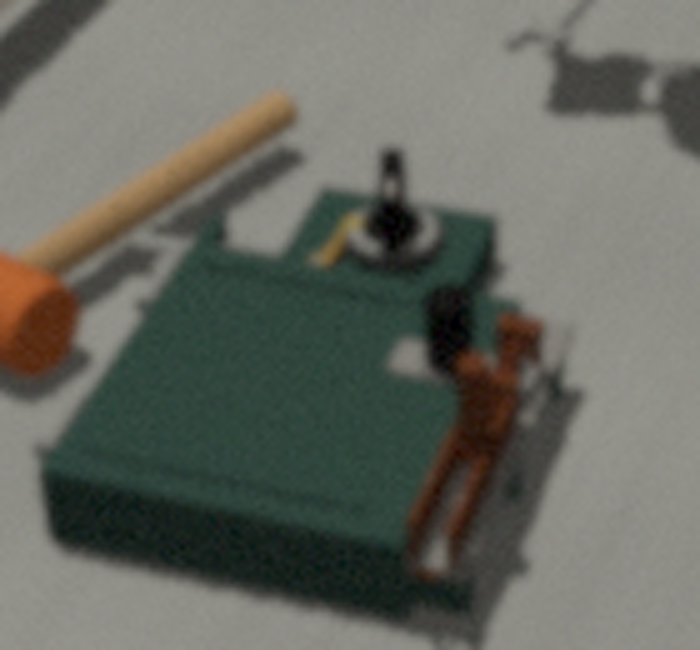

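```bash
python3 -m jog '[[1,0,-1,0,0,0,0.2],[1,0,-1,0,0,0,0.2],[0,0,0,0,0,0,0.2],[0,0,0,0,0,0,0.2]]'; python3 -c "
from h import *
st(); print(r.close_job()); st()"
```

```text
time: 70.42
ee_pos: [0.5881, -0.4187, 0.2596]
eef_rot: [0.627, 0.779, 0.0, 0.0]
ft_force: [-0.1, -0.1, -0.5]
width: 0.0522
t 70.42 p [ 0.5881 -0.4187  0.2596] z [ 0.001 -0.    -1.   ] yaw_y 0.215 F [-0.1 -0.1 -0.5] w 0.0522 q [ 1.05  0.69 -0.89  1.07  0.52  1.59  0.51]
the job is handed in; nothing more can be done
None
the job is handed in; nothing more can be done
```

The job is finished and handed in at about 70 s of the 210 s allowed.

- **Bolt and lid:** I worked the bolt through three binding strokes. It ran free on the fourth pull and I drew it the full 55 mm. I then swung the lid open to about 2.0 rad.
- **Pads:** Three brake pad segments were on the cart; no fourth showed in any picture. I laid them side by side, flat on the cassette floor with the rivets up, then shut the lid and shot the bolt home. The bolt stopped at the same home position (y 0.0457) as on the earlier strokes.
- **Tensioner:** I turned the wheel to about 1.43 rad and let go.

**Last checks:**
- **Ratchet:** the final pictures show the yellow tooth at the pawl, with the bar lying where 1.29 rad predicts.
- **Cassette:** the lid is shut and the bolt is home.
- **Rest of the cart:** I could see no change in the tin, shims, mallet, dowel, wrench or brush.
- **Robot:** the arm is standing clear with about 0 N at the wrist.

No check failed. The only disagreement was about 2.5 mm in the cassette's y position between the top camera and touch; I used the touch value.

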